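# Put the mixed-up kit back on its shadow mats

## Robot

A 7-joint arm with a two-finger parallel gripper is mounted at the origin on the work surface; the furniture and walls round the work are solid. World frame = base frame: x ahead of the robot, y to its left, z up, the work surface at z = 0. Lengths are in mm, angles in rad, forces in N, time in s.
With the tool pointing down it reaches from about 425 to 1025 mm from the base axis. Payload 9.4 kg.
Tool frame: the origin (TCP) lies at the very end of the fingers, on their centre line; the grasp point (between the pads) lies 19 mm behind it; z points along the fingers, y is the direction in which the jaws open and shut (so a half turn about z gives the same grasp; the last joint's range is limited). The gripper opens to 85 mm and grips with 20 to 120 N. Pads are 22 mm wide; open, the fingers measure 114 mm over their backs; the gripper's body (76 mm by 85 mm) begins 54 mm behind the grasp point. The pads swing forward as they close: fully open they stand 13 mm farther back than shut.
Start: joints at [-1.26, 0.599, -0.003, 1.599, 0.002, 0.943, -0.08], TCP at [274.165, 671.162, 231.275] pointing down, gripper open.
Joint ranges: [-2.57, 2.57], [-0.35, 1.97], [-1.29, 1.29], [0.11, 2.56], [-1.05, 4.19], [0.11, 1.86], [-2.63, 2.63]. Speed limits (rad/s): [2.22, 2.22, 3.01, 3.01, 3.14, 3.14, 3.14].

## Interface

Orientations are given as a rotation vector (axis times angle).
In Python, from plant import manip, cams, ticket gives the robot as it stands. The module is installed in compiled form; this text tells all that it offers.
- The arm moves only by the tool carry_out, never from a script. Its argument "steps" is a list of rows, each an object with "dp": the shift along the world's x, y, z in m, a list of three; "spin": the turn about the world's z in degrees. A call has 1 to 10 rows; each row shifts and turns the pose as measured when the row begins; what a row does not reach is not made up. A row lasts 1/8 s, in which the tool goes at most 62.5 mm and 10.7 degrees, less where a joint would pass 70% of its speed; a pose out of reach is approached as far as the arm can. A call with a gripper value outside its range is refused whole. "claw" is the opening, from 0 (shut) to 1 (fully open), set as the call begins (left out, the last holds). The fingers move at their own pace and stop on an object; "force" is the grip in N (left out, the last holds). Time passes only in rows, so rows that do not move let the fingers close. It gives the time, the measured TCP pose, the force and the opening at its end, in the units of the state.
- manip.observe(): the state, without advancing time (a new reading comes with each control period).
- cams.grab_frame(name): name is "scene" or "top" or "wrist"; returns the picture (400x640x3 uint8, blue, green, red); there is no depth.
- cams.camera_info(name): a dict with "camera_matrix" (3x3 intrinsics, pixels), "camera_from_world" (4x4, takes a point from world to camera coordinates). Camera axes: x right, y down, z forward; pixel columns grow to the right and rows downward; lengths in mm; the calibration is good to about 2 mm. The wrist camera is an equidistant fisheye: a pixel r from the principal point sees the ray r / f radians off the axis. A picture is of the moment at which its call begins: read the wrist's pose just before it. camera_info takes no time and is no camera call; for the wrist camera it gives the pose at the moment of the call.
- ticket.finish_job(): hands the job in, once; it reports no verdict.
The state is a dict: "t": time; "joints": joint angles; "qd": joint speeds; "joint_torque": joint torques, N m; "tool_pos": TCP position; "ee_rot": TCP orientation; "wrist_force": force on the tool from outside, world axes, zero at the start; "wrist_torque": the same for the moment, N m; "finger_gap": finger opening in mm.
Only numpy, scipy, OpenCV 4.12 (cv2) and the standard library are available. Lean on these libraries where they do the work, as an engineer would, in place of code of your own. Each camera call takes 0.05 s, during which the arm holds its last target.

## Task

The bottle, the half housing and the taped shell pair have got onto each other's mats. Using the plain spare mat to park one of them on the way, put each on its own mat, over the white shape that matches it and lined up with it: the bottle upright on the round mat, the half housing (open side up) on the square mat, the shell pair on the long mat. Leave the spare mat empty at the end and don't shift the tape roll, the screw dish or the screwdriver.

Things in the scene. Friction and masses are not known exactly. Their poses are not given: they have to be found in the camera images.
- cleaner_mid (a point): Small upright bottle of cleaner, round, 42 mm in diameter and 90 mm high with a 26 mm wide screw cap above 72 mm. This point is its centre, 45 mm above its foot; z is up along the bottle. Starts standing on the long mat. Grasp round the body; about 85 g.
- half_shell_mid (a point): Small green moulded half housing: a narrow open trough lying open side up, 27 mm wide (x), 73 mm long (y), 13 mm high. This point is the centre of its outline, 6.5 mm above its underside; z is up. Starts on the round mat. Grasp from above across the 27 mm width; about 18 g.
- sleeve_mid (a point): Blue-grey pair of soft-touch handle shells held together by one yellow tape strip: an oval pod, looks 52 mm wide (x) and 118 mm long (y), 41 mm high; between the fingers it measures 38 mm across x. This point is its centre, 20 mm above its underside; z is up. Starts on the square mat. Grasp from above across the waist; about 90 g.
- round_mat_mid (a point): Round black rubber mat, 110 mm in diameter, 4 mm thick, fixed to the table; home of the bottle. This point is the centre of its top face, z up. A white disc 46 mm across is printed round this point.
- square_mat_mid (a point): Square black rubber mat, 105 x 105 mm, 4 mm thick, fixed; home of the half housing. This point is the centre of its top face, z up. A white oblong with small corner radii, 30 mm (x) by 77 mm (y), is printed round this point: the half housing goes over it with its length along y, either way round.
- long_mat_mid (a point): Long black rubber mat with round ends, 80 mm (x) by 150 mm (y), 4 mm thick, fixed; home of the shell pair. This point is the centre of its top face, z up. A white round-ended shape, 52 mm (x) by 116 mm (y), is printed round this point: the shell pair goes over it with its length along y, either way round.
- spare_mat_mid (a point): Plain black rubber mat without any white shape, oblong with small corner radii, 85 mm (x) by 120 mm (y), 4 mm thick, fixed; empty at the start: the place to park a thing. This point is the centre of its top face, z up.
- tape_mid (a point): Bystander, to be left alone: roll of yellow tape lying flat on the table, 71 mm across, 24 mm high; this point is its centre, 12 mm up.
- dish_mid (a point): Bystander, to be left alone: round steel dish of small screws, 68 mm across, 18 mm high; this point is its centre, 9 mm up.
- driver_mid (a point): Bystander, to be left alone: small blue screwdriver lying on the table, 164 mm long (its y, handle to +y), 21 mm high; this point is its middle, 10 mm up.
Things that resemble listed ones, but are neither listed nor needed, are in the scene too. There is more than one size of the part that bears half_shell_mid; the job needs the smaller.

How it is judged:
By the outcome, as a careful person would: the job done as asked, in the order asked, and still so for the second after the job is handed in, with the robot touching nothing.
It also fails if it takes over 112 s, if anything falls off the work surface, if the arm or the gripper's body presses on something with over 40 N, if the wrist force passes 120 N, or if a joint passes its speed limit or range.

## Working session

There is one attempt and no reset: what is moved stays moved. The work goes in short steps, Python scripts to look and compute and a tool call to move; the robot and the scene stay as the last step left them, time stands still between calls to the robot, and variables do not carry over. Pictures are saved under pics/ and viewed, and the job is handed in when it is done.

Besides the shell and the picture viewer there is one more tool, called after ">>>" as name([rows], argument=value, ...), one row to a line, values as JSON. carry_out: Moves the arm, as the interface text tells. Its arguments: {"type":"object","properties":{"steps":{"type":"array","items":{"type":"object","properties":{"dp":{"type":"array","items":{"type":"number"}},"spin":{"type":"number"}}}},"claw":{"type":"number"},"force":{"type":"number"}},"required":["steps"]}

```bash
mkdir -p pics; python3 - <<'E'
from plant import manip,cams
import cv2
print(manip.observe())
for n in("scene","top","wrist"):
    i=cams.camera_info(n);print(n,i)
    cv2.imwrite(f"pics/{n}0.png",cams.grab_frame(n))
E
```

```text
{'t': 0.0, 'joints': array([-1.25974253,  0.60014902, -0.00251112,  1.60013228,  0.00179175,
        0.94287326, -0.07978053]), 'qd': array([ 5.59361845e-04, -1.37822700e-04, -7.45415134e-04, -1.13922619e-03,
        1.27645476e-03, -2.64159726e-04,  2.05667738e-05]), 'joint_torque': array([-5.57151434e-04, -7.76467538e+01,  1.56445015e+00, -2.58012700e+01,
        1.22101838e-02,  9.25153610e-03,  2.72584208e-05]), 'tool_pos': array([273.98534348, 670.73275123, 230.39928575]), 'ee_rot': array([-6.05173242e-01, -3.08260222e+00,  2.43933675e-03]), 'wrist_force': array([-1.22398302, -0.52248272,  0.41414904]), 'wrist_torque': array([-0.00660114, -0.01938146,  0.01473095]), 'finger_gap': 85.25321189619088}
scene {'camera_matrix': array([[447.61295805,   0.        , 319.90516414],
       [  0.        , 447.61295805, 200.8218863 ],
       [  0.        ,   0.        ,   1.        ]]), 'camera_from_world': array([[ 2.35673990e-01,  9.71822301e-01, -4.38003326e-03,
        -3.82084243e+01],
       [ 8.63680225e-01, -2.11510781e-01, -4.57514654e-01,
        -3.47894961e+02],
       [-4.455493
[... 536 characters left out ...]
881533e-01, -4.82806684e-04, -9.94054616e-01,
         1.16634918e+03],
       [ 0.00000000e+00,  0.00000000e+00,  0.00000000e+00,
         1.00000000e+00]])}
wrist {'camera_matrix': array([[309.70691629,   0.        , 319.74777248],
       [  0.        , 309.70691629, 199.713073  ],
       [  0.        ,   0.        ,   1.        ]]), 'camera_from_world': array([[ 3.77536040e-01,  9.25993634e-01, -1.52588715e-03,
        -7.23533358e+02],
       [ 8.85259154e-01, -3.60443869e-01,  2.93932726e-01,
        -3.93402243e+01],
       [ 2.71629836e-01, -1.12321003e-01, -9.55824892e-01,
         3.79737920e+02],
       [ 0.00000000e+00,  0.00000000e+00,  0.00000000e+00,
         1.00000000e+00]])}
```

View pics/scene0.png

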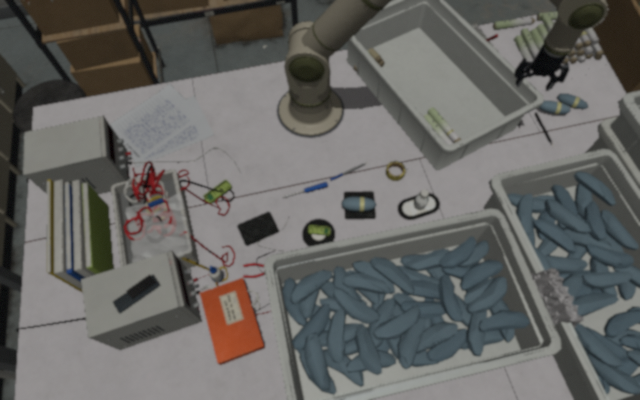

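View pics/top0.png

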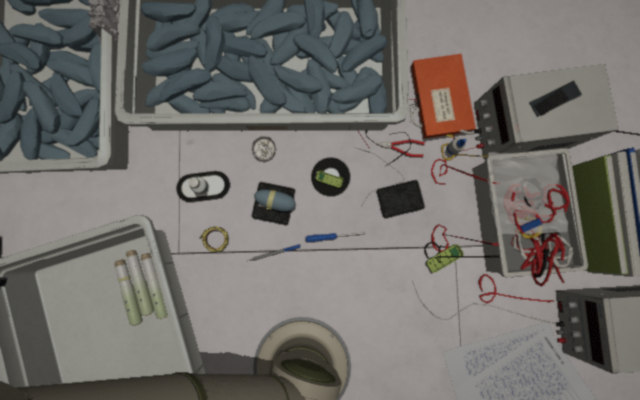

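View pics/wrist0.png

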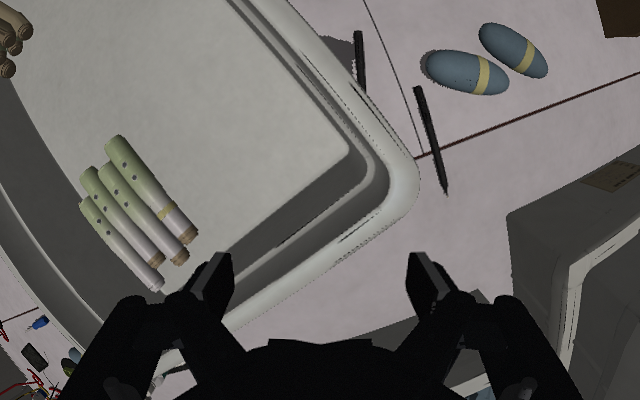

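The scene view shows the three mats at (320,232), (360,204) and (420,206), and the spare at (257,229). In the top view the bottle is at (203,187), the shell pair at (275,202), the green part at (328,180) and the spare at (401,199). The wrist view shows the tray and a decoy shell pair. I'll take enlarged crops to choose.

```bash
cat > h.py <<'E'
import numpy as np,cv2
from plant import manip,cams
def ray(name,uv,info=None):
    i=info or cams.camera_info(name);K=i["camera_matrix"];T=i["camera_from_world"]
    R=T[:3,:3];t=T[:3,3]
    p=(np.array(uv,float)-[K[0,2],K[1,2]])/[K[0,0],K[1,1]]
    if name=="wrist":
        r=np.hypot(*p);d=np.array([p[0]/r*np.sin(r),p[1]/r*np.sin(r),np.cos(r)])
    else: d=np.array([p[0],p[1],1])
    return -R.T@t, R.T@d
def onz(name,uv,z,info=None):
    c,d=ray(name,uv,info);return (c+d*(z-c[2])/d[2])[:2]
def proj(name,P,info=None):
    i=info or cams.camera_info(name);K=i["camera_matrix"];T=i["camera_from_world"]
    q=T[:3,:3]@np.array(P,float)+T[:3,3]
    if name=="wrist":
        a=np.hypot(q[0],q[1]);th=np.arctan2(a,q[2]);s=K[0,0]*th/a
        return q[0]*s+K[0,2],q[1]*s+K[1,2]
    return K[0,0]*q[0]/q[2]+K[0,2],K[1,1]*q[1]/q[2]+K[1,2]
E
python3 - <<'E'
from h import *
im=cv2.imread("pics/top0.png")
c=im[125:285,160:480];cv2.imwrite("pics/topc.png",cv2.resize(c,None,fx=2.5,fy=2.5,interpolation=cv2.INTER_CUBIC))
im=cv2.imread("pics/scene0.png")
c=im[150:270,180:460];cv2.imwrite("pics/scenec.png",cv2.resize(c,None,fx=2.8,fy=2.8,interpolation=cv2.INTER_CUBIC))
for n,uv,z in [("bottle",(199,185),90),("longmat",(203,187),4),("sq",(274,203),4),("pair",(275,199),24),("round",(330,177),4),("half",(328,179),14),("spare",(401,199),4),("tape",(215,238),12),("dish",(264,149),9),("driver",(305,243),10),("decoygreen",(444,259),10)]:
    print(n,onz("top",uv,z).round())
E
```

```text
bottle [478. 249.]
longmat [485. 260.]
sq [436.  66.]
pair [445.  61.]
round [504. -90.]
half [497. -84.]
spare [ 438. -282.]
tape [344. 226.]
dish [586.  91.]
driver [325. -17.]
decoygreen [ 273. -389.]
```

View pics/topc.png

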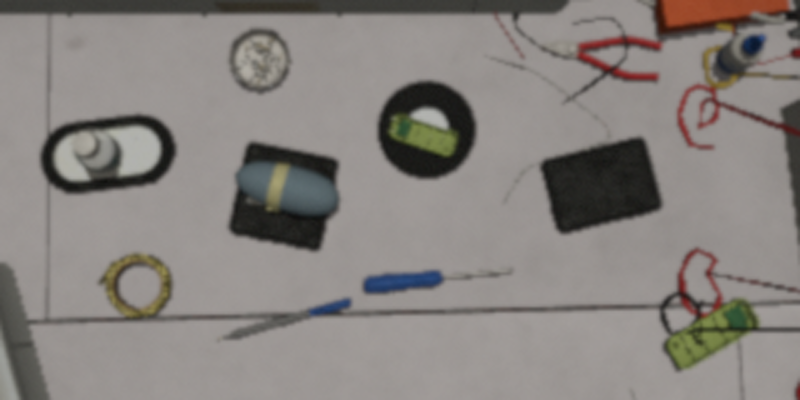

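View pics/scenec.png

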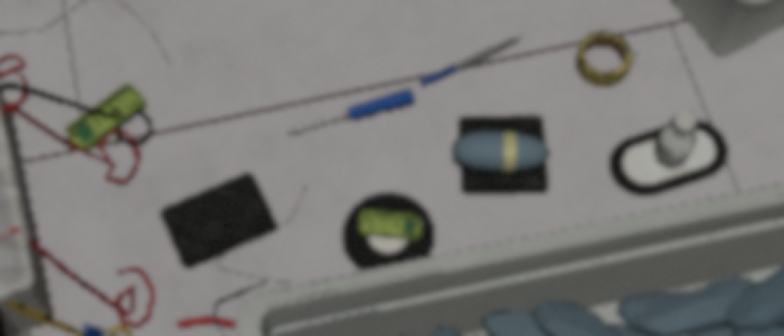

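Candidates by top pixel:
- **Half housing:** (328,179) on the round mat, or a larger green one with wires at (444,259). I choose (328,179).
- **Shell pair:** (275,199), or the shells in the tubs and the pair beside the tray. I choose (275,199).
- **Bottle:** (199,185), or the blue-capped thing at (456,147). I choose (199,185).

I'll move over the work for close wrist views.

```bash
python3 - <<'E'
from h import *
T=cams.camera_info("wrist")["camera_from_world"];print(-T[:3,:3].T@T[:3,3])
E
```

```text
[204.85338567 698.49621898 373.53430965]
```

>>> carry_out([
  {"dp": [0.0, 0.0, 0.06]},
  {"dp": [0.02, -0.03, 0.05]},
  {"dp": [0.025, -0.055, 0], "spin": -8},
  {"dp": [0.025, -0.055, 0], "spin": -8},
  {"dp": [0.025, -0.055, 0], "spin": -8},
  {"dp": [0.025, -0.055, 0], "spin": -8},
  {"dp": [0.025, -0.055, 0], "spin": -8},
  {"dp": [0.02, -0.055, 0], "spin": -8},
  {"dp": [0.02, -0.055, 0], "spin": -8},
  {"dp": [0.01, -0.055, 0], "spin": -8},
], claw=1.0, force=30)

```text
$.steps[0]: bad value
```

>>> carry_out([
  {"dp": [0.0, 0.0, 0.06], "spin": 0},
  {"dp": [0.02, -0.03, 0.05], "spin": 0},
  {"dp": [0.025, -0.055, 0], "spin": -8},
  {"dp": [0.025, -0.055, 0], "spin": -8},
  {"dp": [0.025, -0.055, 0], "spin": -8},
  {"dp": [0.025, -0.055, 0], "spin": -8},
  {"dp": [0.025, -0.055, 0], "spin": -8},
  {"dp": [0.02, -0.055, 0], "spin": -8},
  {"dp": [0.02, -0.055, 0], "spin": -8},
  {"dp": [0.01, -0.055, 0], "spin": -8},
], claw=1.0, force=30)

```text
t: 1.4
tool_pos: [469.7, 188.7, 340.8]
ee_rot: [-2.177, -2.26, -0.0]
wrist_force: [0.9, -0.1, 0.1]
finger_gap: 85.4
```

>>> carry_out([
  {"dp": [0.01, -0.055, 0], "spin": -5},
  {"dp": [0.0, -0.05, 0], "spin": -5},
  {"dp": [0, 0, 0], "spin": 0},
  {"dp": [0, 0, 0], "spin": 0},
])

```text
t: 1.9
tool_pos: [479.7, 76.1, 341.1]
ee_rot: [-2.38, -2.045, -0.002]
wrist_force: [-1.1, 0.3, 1.1]
finger_gap: 85.4
```

```bash
cat > look.py <<'E'
import sys,pickle
from h import *
n=sys.argv[1]
s=manip.observe()
i=cams.camera_info("wrist");im=cams.grab_frame("wrist");cv2.imwrite(f"pics/{n}.png",im);pickle.dump((i,s),open(f"pics/{n}.pkl","wb"))
print(s["t"],s["tool_pos"],s["ee_rot"],s["finger_gap"]); T=i["camera_from_world"];print(-T[:3,:3].T@T[:3,3])
E
python3 look.py w1
```

```text
1.9 [479.68982355  76.07015232 341.10024135] [-2.38041865e+00 -2.04492360e+00 -1.92678737e-03] 85.41710825894978
[491.34707151 148.85724495 484.26168817]
```

View pics/w1.png

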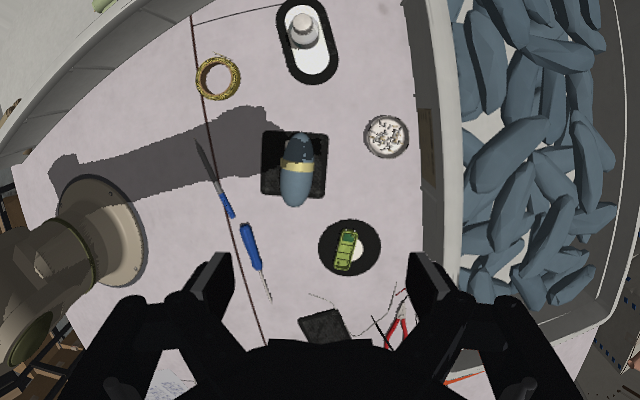

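The wrist view shows the half housing at (346,250) on the round mat, the pair at (296,168) on the square mat, the bottle at (303,33) on the long mat, and the spare mat at (325,325). I'll measure them from the contours.

```bash
cat > meas.py <<'E'
from h import *
import pickle
def load(n):
    i,s=pickle.load(open(f"pics/{n}.pkl","rb"));return cv2.imread(f"pics/{n}.png"),i,s
def blob(mask,near,info,z,name="wrist",mina=30):
    """contour containing/nearest pixel -> world points on plane z"""
    cs,_=cv2.findContours(mask,cv2.RETR_EXTERNAL,cv2.CHAIN_APPROX_NONE)
    cs=[c for c in cs if cv2.contourArea(c)>mina]
    c=max(cs,key=lambda c:cv2.pointPolygonTest(c,near,True))
    return np.array([onz(name,p[0],z,info) for p in c],np.float32),c
def rect(P):
    (cx,cy),(w,h),a=cv2.minAreaRect(P)
    # long-axis direction angle deg
    b=cv2.boxPoints(((cx,cy),(w,h),a));e=[b[1]-b[0],b[2]-b[1]];e=max(e,key=np.linalg.norm)
    L=np.degrees(np.arctan2(e[1],e[0]))%180
    return np.round([cx,cy,max(w,h),min(w,h),L],1)
def masks(im):
    hsv=cv2.cvtColor(im,cv2.COLOR_BGR2HSV);H,S,V=cv2.split(hsv)
    g=((H>28)&(H<85)&(S>70)&(V>40)).astype(np.uint8)*255
    dark=((V<60)).astype(np.uint8)*255
    blue=((H>92)&(H<115)&(S>40)&(S<160)).astype(np.uint8)*255
    return g,dark,blue,hsv
E
python3 - <<'E'
from meas import *
im,i,s=load("w1");g,d,b,hsv=masks(im)
for p in [(346,250),(335,265),(295,190),(300,148),(270,140),(312,55),(360,245),(322,322),(300,167),(330,240)]: print(p,hsv[p[1],p[0]])
k=np.ones((3,3),np.uint8)
g=cv2.morphologyEx(g,cv2.MORPH_CLOSE,np.ones((5,5)))
print("half",[rect(blob(g,(346,250),i,z)[0]) for z in(10,17)])
print("round dark",rect(blob(d,(332,240),i,4)[0]))
print("sq dark",rect(blob(d,(268,140),i,4)[0]))
print("long dark",rect(blob(d,(283,40),i,4)[0]))
print("spare",rect(blob(d,(322,325),i,4)[0]))
print("pair",rect(blob(b,(295,190),i,24)[0]))
c=cv2.resize(im[200:300,290:420],None,fx=6,fy=6,interpolation=cv2.INTER_CUBIC);cv2.imwrite("pics/w1c.png",c)
E
```

```text
(346, 250) [ 37 122 157]
(335, 265) [ 38 126  89]
(295, 190) [101  53 129]
(300, 148) [100  53  58]
(270, 140) [150  17  15]
(312, 55) [ 45   2 224]
(360, 245) [ 21  19 226]
(322, 322) [20 18 42]
(300, 167) [ 26  85 222]
(330, 240) [60  9 30]
half [array([498.3, -88.7,  78.8,  30.5,  70.2]), array([498.2, -85.2,  77.7,  30. ,  70.2])]
round dark [505.6 -89.9 107.6 107.6 109.7]
sq dark [435.4  69.3 105.  104.6 167.5]
long dark [487.  259.7 146.   79.8  96.3]
spare [-150.1 -526.5 3124.3  926.6  179.5]
pair [432.9  34.1  56.7  49.8  73.1]
```

View pics/w1c.png

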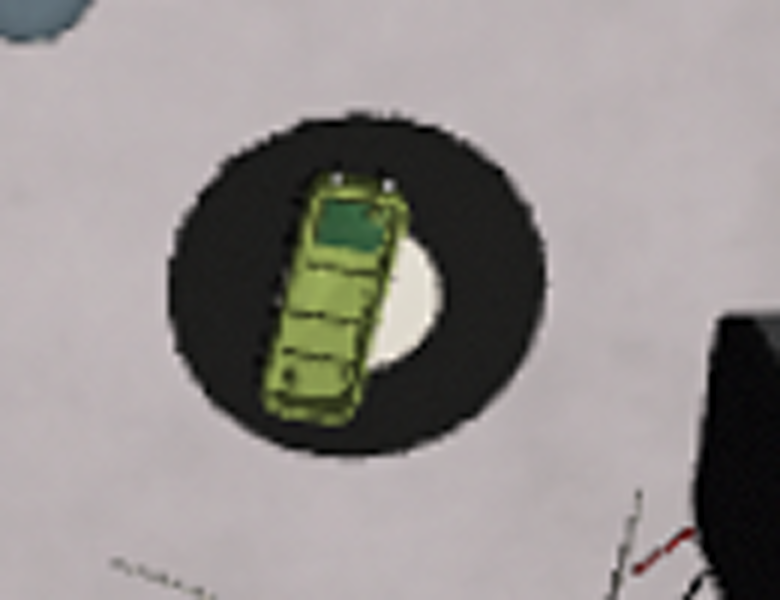

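Half housing: centre about (498,-86.5), 78x30 mm by blob (73x27 given), long axis at 70.2°, so it is the small one. The round mat measures (505.6,-89.9) and the square mat (435.4,69.3) at 77.5°. I'll approach the half housing now.

>>> carry_out([
  {"dp": [0.004, -0.054, -0.02], "spin": -6},
  {"dp": [0.007, -0.054, -0.05], "spin": -5},
  {"dp": [0.007, -0.054, -0.055], "spin": 0},
  {"dp": [0, 0, -0.055], "spin": 0},
  {"dp": [0, 0, -0.04], "spin": 0},
  {"dp": [0, 0, -0.03], "spin": 0},
  {"dp": [0, 0, 0], "spin": 0},
  {"dp": [0, 0, 0], "spin": 0},
], claw=0.65)

```text
t: 2.95
tool_pos: [499.9, -63.0, 100.2]
ee_rot: [-2.55, -1.83, -0.009]
wrist_force: [-0.7, -0.2, 1.3]
finger_gap: 55.2
```

```bash
python3 look.py w2; python3 - <<'E'
from meas import *
im,i,s=load("w2");g,d,b,hsv=masks(im)
u=proj("wrist",(498,-86,17),i);print(u)
g=cv2.morphologyEx(g,cv2.MORPH_CLOSE,np.ones((5,5)))
print("half",[rect(blob(g,u,i,z)[0]) for z in(10,17)])
E
```

```text
2.95 [499.87000643 -62.95394424 100.23693281] [-2.54957225 -1.83007065 -0.00936167] 55.24700662680798
[523.65723766   6.37961148 243.68212496]
(np.float64(326.04845147296373), np.float64(233.1438645258124))
half [array([497.6, -88.9,  77.7,  28.7,  70.6]), array([498.4, -86.1,  75.4,  27.8,  70.6])]
```

View pics/w2.png

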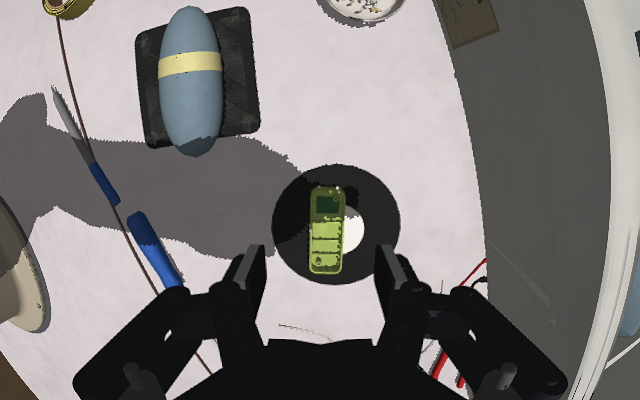

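>>> carry_out([
  {"dp": [-0.0015, -0.0235, -0.02], "spin": -1},
  {"dp": [0, 0, -0.025], "spin": 0},
  {"dp": [0, 0, -0.02], "spin": 0},
  {"dp": [0, 0, -0.01], "spin": 0},
  {"dp": [0, 0, 0], "spin": 0},
  {"dp": [0, 0, 0], "spin": 0},
])

```text
t: 3.75
tool_pos: [504.6, -85.1, 31.1]
ee_rot: [2.559, 1.812, 0.028]
wrist_force: [0.1, 0.0, -0.5]
finger_gap: 55.3
```

>>> carry_out([
  {"dp": [-0.006, -0.0015, 0], "spin": 0},
  {"dp": [0, 0, 0], "spin": 0},
  {"dp": [0, 0, 0], "spin": 0},
])

```text
t: 4.12
tool_pos: [498.7, -86.5, 32.5]
ee_rot: [2.557, 1.812, 0.03]
wrist_force: [0.2, -0.1, 0.4]
finger_gap: 55.4
```

>>> carry_out([
  {"dp": [0, 0, -0.01], "spin": 0},
  {"dp": [0, 0, -0.01], "spin": 0},
  {"dp": [0, 0, -0.005], "spin": 0},
  {"dp": [0, 0, 0], "spin": 0},
  {"dp": [0, 0, 0], "spin": 0},
])

```text
t: 4.75
tool_pos: [498.5, -86.5, 5.0]
ee_rot: [2.558, 1.813, 0.029]
wrist_force: [-0.1, -0.2, 1.7]
finger_gap: 55.6
```

>>> carry_out([
  {"dp": [0, 0, 0.002], "spin": 0},
  {"dp": [0, 0, 0], "spin": 0},
  {"dp": [0, 0, 0], "spin": 0},
  {"dp": [0, 0, 0], "spin": 0},
  {"dp": [0, 0, 0], "spin": 0},
  {"dp": [0, 0, 0], "spin": 0},
], claw=0, force=25)

```text
t: 5.5
tool_pos: [498.9, -86.4, 8.1]
ee_rot: [2.557, 1.812, 0.031]
wrist_force: [1.0, 0.7, -0.8]
finger_gap: 26.4
```

The gap stopped at 26.4 mm, which fits the 27 mm part. Lifting and going towards the spare mat.

>>> carry_out([
  {"dp": [0, 0, 0.02], "spin": 0},
  {"dp": [0, 0, 0.04], "spin": 0},
  {"dp": [0, 0, 0.05], "spin": 0},
  {"dp": [-0.01, -0.04, 0.04], "spin": 0},
  {"dp": [-0.01, -0.04, 0.02], "spin": 0},
  {"dp": [-0.01, -0.04, 0], "spin": 0},
  {"dp": [-0.01, -0.03, 0], "spin": 0},
  {"dp": [0, 0, 0], "spin": 0},
  {"dp": [0, 0, 0], "spin": 0},
])

```text
t: 6.62
tool_pos: [456.9, -239.2, 183.5]
ee_rot: [2.554, 1.816, 0.031]
wrist_force: [0.1, 1.1, -0.6]
finger_gap: 26.2
```

```bash
python3 look.py w3; python3 - <<'E'
from meas import *
im,i,s=load("w3");g,d,b,hsv=masks(im)
print(proj("wrist",(438,-282,4),i))
E
```

```text
6.625 [ 456.91111727 -239.21523433  183.45793551] [2.55436329 1.81643218 0.03066916] 26.1819533226565
[ 478.83327052 -170.02364779  327.2535013 ]
(np.float64(313.1190876984093), np.float64(220.38636712636188))
```

View pics/w3.png

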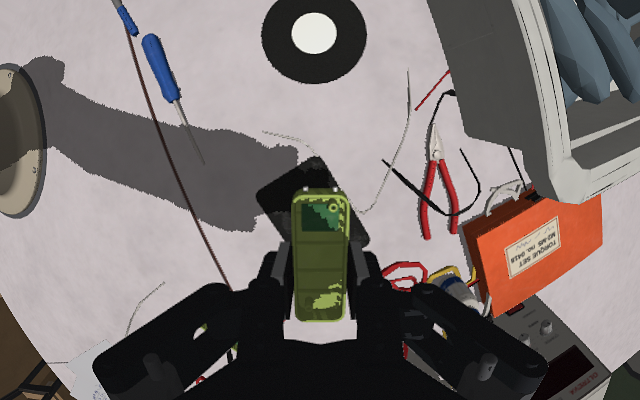

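The part is held squarely between the fingers at (322,255). The spare mat shows behind it at (315,210), and the round mat's disc is clear at (314,33). I'll measure the spare mat from the top view.

```bash
python3 - <<'E'
from meas import *
im=cv2.imread("pics/top0.png");ti=cams.camera_info("top")
d=((im.max(2)<70)*255).astype(np.uint8)
print("spare",rect(blob(d,(401,199),ti,4,"top")[0]))
print("round",rect(blob(d,(315,177),ti,4,"top")[0]))
im,i,s=load("w3")
w=((im.min(2)>180)*255).astype(np.uint8)
d=((im.max(2)<70)*255).astype(np.uint8)
print("disc",rect(blob(w,(314,33),i,4)[0]));print("round",rect(blob(d,(275,40),i,4)[0]))
E
```

```text
spare [ 439.6 -279.9  117.    82.1  101.7]
round [505.7 -91.2 103.2 102.  178.6]
disc [505.3 -90.8  44.6  44.3  70.7]
round [502.7 -98.2 108.8  92.7 160.7]
```

>>> carry_out([
  {"dp": [-0.007, -0.02, -0.02], "spin": 10},
  {"dp": [-0.005, -0.015, -0.04], "spin": 10},
  {"dp": [0, 0, -0.04], "spin": 10},
  {"dp": [0, 0, -0.03], "spin": 0},
  {"dp": [0, 0, 0], "spin": 0},
  {"dp": [0, 0, 0], "spin": 0},
])

```text
t: 7.42
tool_pos: [448.7, -268.6, 50.2]
ee_rot: [1.966, 2.448, 0.039]
wrist_force: [1.3, 0.6, 0.3]
finger_gap: 26.1
```

>>> carry_out([
  {"dp": [-0.0085, -0.011, -0.01], "spin": 0},
  {"dp": [0, 0, -0.015], "spin": 0},
  {"dp": [0, 0, -0.005], "spin": 0},
  {"dp": [0, 0, -0.004], "spin": 0},
  {"dp": [0, 0, 0], "spin": 0},
  {"dp": [0, 0, 0], "spin": 0},
])

```text
t: 8.18
tool_pos: [441.2, -280.5, 16.4]
ee_rot: [1.963, 2.446, 0.04]
wrist_force: [-0.3, -0.1, 0.9]
finger_gap: 26.4
```

>>> carry_out([
  {"dp": [0, 0, -0.004], "spin": 0},
  {"dp": [0, 0, -0.003], "spin": 0},
  {"dp": [0, 0, -0.001], "spin": 0},
  {"dp": [0, 0, 0], "spin": 0},
])

```text
t: 8.68
tool_pos: [441.5, -280.4, 8.2]
ee_rot: [1.962, 2.446, 0.04]
wrist_force: [-0.3, 0.1, -0.0]
finger_gap: 26.0
```

Now at the grasp height. Releasing and lifting.

>>> carry_out([
  {"dp": [0, 0, 0], "spin": 0},
  {"dp": [0, 0, 0], "spin": 0},
  {"dp": [0, 0, 0], "spin": 0},
  {"dp": [0, 0, 0.02], "spin": 0},
  {"dp": [0, 0, 0.04], "spin": 0},
  {"dp": [0, 0, 0.05], "spin": 0},
  {"dp": [0, 0, 0.05], "spin": 0},
  {"dp": [0, 0.02, 0.04], "spin": 0},
  {"dp": [0.01, 0.04, 0], "spin": 0},
], claw=0.7)

```text
t: 9.8
tool_pos: [450.1, -221.6, 214.5]
ee_rot: [1.969, 2.44, 0.041]
wrist_force: [1.1, 0.6, -0.4]
finger_gap: 59.6
```

>>> carry_out([
  {"dp": [0.01, 0.055, 0.02], "spin": 0},
  {"dp": [0.01, 0.055, 0.02], "spin": 0},
  {"dp": [0.01, 0.055, 0.02], "spin": 0},
  {"dp": [0.005, 0.055, 0], "spin": 0},
  {"dp": [0, 0.055, 0], "spin": 0},
  {"dp": [0, 0.055, 0], "spin": 0},
  {"dp": [0, 0, 0], "spin": 0},
  {"dp": [0, 0, 0], "spin": 0},
], claw=1)

```text
t: 10.8
tool_pos: [484.4, 122.0, 278.5]
ee_rot: [1.962, 2.442, 0.048]
wrist_force: [0.0, -0.0, -0.1]
finger_gap: 85.4
```

```bash
python3 look.py w4; python3 - <<'E'
from plant import cams
import cv2
im=cams.grab_frame("top");cv2.imwrite("pics/top4.png",cv2.resize(im[125:285,160:480],None,fx=2.5,fy=2.5,interpolation=cv2.INTER_CUBIC))
E
```

```text
10.8 [484.43024815 122.04893689 278.52294024] [1.96244535 2.44158822 0.04811369] 85.44701119352133
[464.76190877 191.77944939 422.32393851]
```

View pics/w4.png

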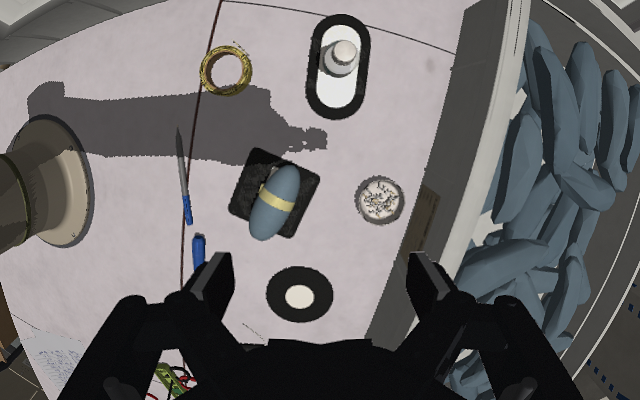

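View pics/top4.png

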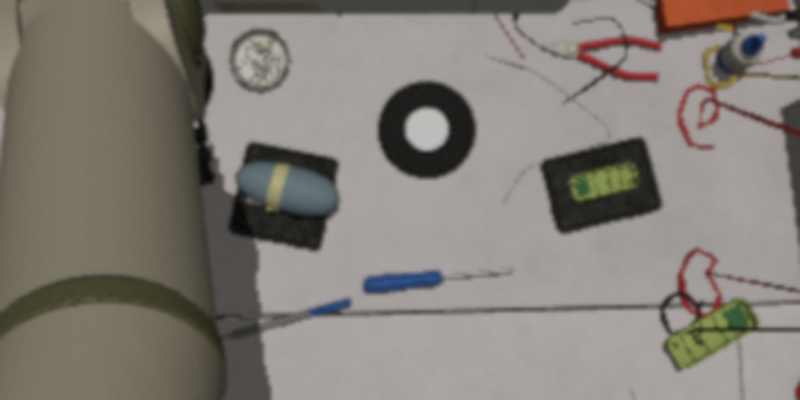

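The half housing is parked centrally on the spare mat, at crop pixel (603,181). The wrist view shows the bottle cap at (345,50) and the long mat at (338,67). Measuring the bottle and long mat.

```bash
python3 - <<'E'
from meas import *
im,i,s=load("w4")
d=((im.max(2)<70)*255).astype(np.uint8)
w=((im.min(2)>190)*255).astype(np.uint8)
print("long",rect(blob(d,(311,70),i,4)[0]));print("white",rect(blob(w,(338,95),i,4)[0]))
print("sq",rect(blob(d,(245,180),i,4)[0]));print("round",rect(blob(d,(275,290),i,4)[0]))
x0,y0=300,5
c=im[y0:130,x0:380];cv2.imwrite("pics/w4c.png",cv2.resize(c,None,fx=4.7,fy=4.7,interpolation=cv2.INTER_CUBIC))
print(onz("wrist",(345,50),94,i))
E
```

```text
long [486.6 261.2 148.4  80.3  95.6]
white [491.7 233.4  55.5  53.4 102.5]
sq [435.8  68.2 108.5 105.   77.7]
round [506.  -90.  109.2 107.5  91.2]
[485.64727758 264.22260413]
```

View pics/w4c.png

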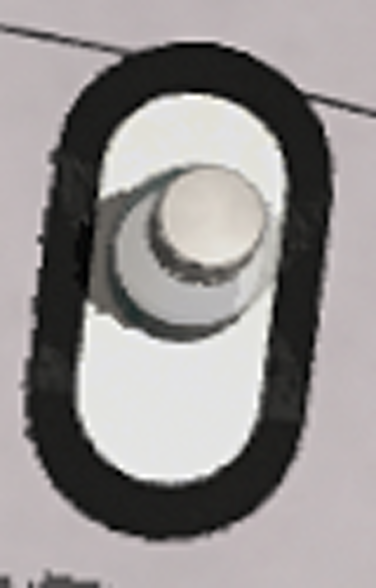

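>>> carry_out([
  {"dp": [0, 0.05, -0.02], "spin": 0},
  {"dp": [0, 0.04, -0.04], "spin": 0},
  {"dp": [0, 0.02, -0.03], "spin": 0},
  {"dp": [0, 0, 0], "spin": 0},
  {"dp": [0, 0, 0], "spin": 0},
])

```text
t: 11.52
tool_pos: [487.8, 226.4, 188.6]
ee_rot: [1.979, 2.424, 0.052]
wrist_force: [-0.8, -0.8, 0.1]
finger_gap: 85.3
```

```bash
python3 look.py w5; python3 - <<'E'
from meas import *
im,i,s=load("w5")
print(proj("wrist",(485,263,94),i))
E
```

```text
11.525 [487.84535506 226.4010988  188.56996766] [1.97863035 2.4238585  0.05249846] 85.26274399151448
[468.61453412 296.4175888  332.3060437 ]
(np.float64(321.4648262378115), np.float64(157.38666836969503))
```

View pics/w5.png

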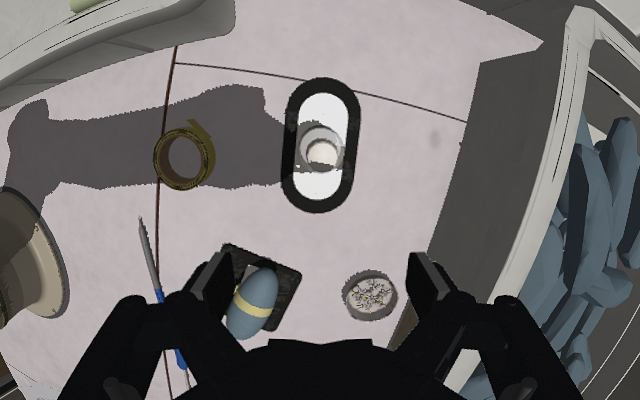

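The cap is near (322,152), slightly off the prediction. Refining in a close crop.

```bash
python3 - <<'E'
from meas import *
im,i,s=load("w5")
c=im[110:190,280:370];cv2.imwrite("pics/w5c.png",cv2.resize(c,None,fx=7,fy=7,interpolation=cv2.INTER_CUBIC))
d=((im.max(2)<70)*255).astype(np.uint8)
print("long",rect(blob(d,(294,170),i,4)[0]))
E
```

```text
long [486.6 261.7 148.1  80.2  96. ]
```

View pics/w5c.png

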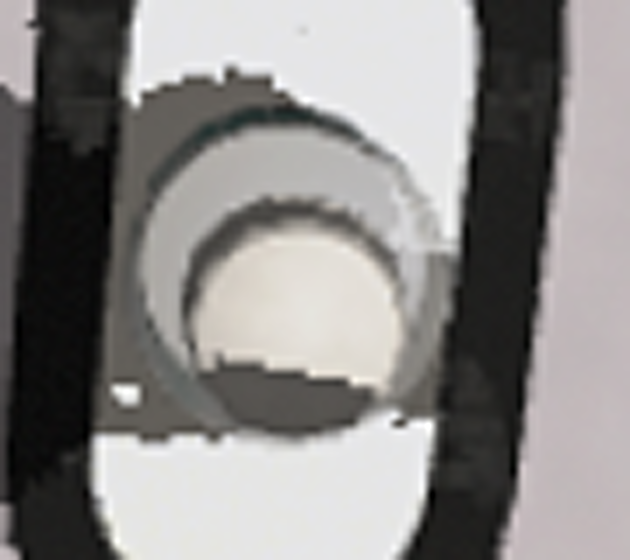

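Cap centre at about (322.4,157), so the bottle is at (485.7,263.3).

>>> carry_out([
  {"dp": [-0.001, 0.022, -0.02], "spin": 0},
  {"dp": [-0.001, 0.013, -0.03], "spin": 0},
  {"dp": [0, 0, -0.01], "spin": 0},
  {"dp": [0, 0, 0], "spin": 0},
  {"dp": [0, 0, 0], "spin": 0},
])

```text
t: 12.2
tool_pos: [487.9, 262.7, 129.4]
ee_rot: [1.982, 2.418, 0.063]
wrist_force: [-0.5, -0.1, 0.2]
finger_gap: 85.3
```

>>> carry_out([
  {"dp": [-0.002, 0.0005, -0.02], "spin": 0},
  {"dp": [0, 0, -0.025], "spin": 0},
  {"dp": [0, 0, -0.02], "spin": 0},
  {"dp": [0, 0, -0.01], "spin": 0},
  {"dp": [0, 0, 0], "spin": 0},
  {"dp": [0, 0, 0], "spin": 0},
])

```text
t: 12.95
tool_pos: [489.4, 263.0, 57.9]
ee_rot: [1.984, 2.413, 0.076]
wrist_force: [0.8, -0.7, 0.9]
finger_gap: 85.1
```

```bash
python3 - <<'E'
from h import *
from scipy.spatial.transform import Rotation as R
s=manip.observe();m=R.from_rotvec(s["ee_rot"]).as_matrix();print(s["tool_pos"],m.round(4),s["wrist_force"])
E
```

```text
[489.39998224 263.00462831  57.86109136] [[-0.1936  0.9801  0.0441]
 [ 0.9809  0.1926  0.0264]
 [ 0.0174  0.0484 -0.9987]] [ 0.82674152 -0.71242409  0.85304123]
```

Tool tilt is about 2.9°, which is tolerable. I'll finish the descent in small rows with an x correction.

>>> carry_out([
  {"dp": [-0.003, 0.001, 0], "spin": 0},
  {"dp": [0, 0, -0.006], "spin": 0},
  {"dp": [0, 0, -0.006], "spin": 0},
  {"dp": [0, 0, -0.006], "spin": 0},
  {"dp": [0, 0, -0.005], "spin": 0},
  {"dp": [0, 0, 0], "spin": 0},
  {"dp": [0, 0, 0], "spin": 0},
])

```text
t: 13.82
tool_pos: [486.6, 264.4, 34.3]
ee_rot: [1.983, 2.412, 0.078]
wrist_force: [-0.9, 0.3, -0.6]
finger_gap: 85.2
```

>>> carry_out([
  {"dp": [0, -0.0005, -0.003], "spin": 0},
  {"dp": [0, 0, 0], "spin": 0},
  {"dp": [0, 0, 0], "spin": 0},
])

```text
t: 14.2
tool_pos: [486.8, 264.0, 31.3]
ee_rot: [1.983, 2.412, 0.079]
wrist_force: [0.7, 0.3, -0.4]
finger_gap: 85.3
```

>>> carry_out([
  {"dp": [0, 0, 0], "spin": 0},
  {"dp": [0, 0, 0], "spin": 0},
  {"dp": [0, 0, 0], "spin": 0},
  {"dp": [0, 0, 0], "spin": 0},
  {"dp": [0, 0, 0], "spin": 0},
  {"dp": [0, 0, 0], "spin": 0},
], claw=0, force=30)

```text
t: 14.95
tool_pos: [486.6, 264.1, 31.9]
ee_rot: [1.983, 2.412, 0.079]
wrist_force: [-0.8, -0.8, 1.6]
finger_gap: 40.2
```

Gripped at 40 mm. Lifting and carrying to the round mat; target TCP is about (506.5,-89.5).

>>> carry_out([
  {"dp": [0, 0, 0.01], "spin": 0},
  {"dp": [0, 0, 0.03], "spin": 0},
  {"dp": [0, 0, 0.04], "spin": 0},
  {"dp": [0.005, -0.03, 0.02], "spin": 0},
  {"dp": [0.005, -0.045, 0], "spin": 0},
  {"dp": [0.005, -0.045, 0], "spin": 0},
  {"dp": [0, -0.045, 0], "spin": 0},
  {"dp": [0, -0.045, 0], "spin": 0},
  {"dp": [0, -0.03, 0], "spin": 0},
  {"dp": [0, 0, 0], "spin": 0},
])

```text
t: 16.2
tool_pos: [501.5, 17.4, 140.5]
ee_rot: [1.979, 2.411, 0.085]
wrist_force: [0.8, 0.4, -1.0]
finger_gap: 40.7
```

>>> carry_out([
  {"dp": [0.002, -0.035, 0], "spin": 0},
  {"dp": [0.002, -0.035, -0.01], "spin": 0},
  {"dp": [0, -0.02, -0.015], "spin": 0},
  {"dp": [0, 0, -0.015], "spin": 0},
  {"dp": [0, 0, -0.015], "spin": 0},
  {"dp": [0, 0, 0], "spin": 0},
  {"dp": [0, 0, 0], "spin": 0},
])

```text
t: 17.08
tool_pos: [507.5, -66.8, 85.9]
ee_rot: [1.968, 2.419, 0.092]
wrist_force: [-0.2, -0.6, -0.3]
finger_gap: 40.8
```

>>> carry_out([
  {"dp": [-0.001, -0.0225, -0.01], "spin": 0},
  {"dp": [0, 0, -0.01], "spin": 0},
  {"dp": [0, 0, -0.01], "spin": 0},
  {"dp": [0, 0, 0], "spin": 0},
  {"dp": [0, 0, 0], "spin": 0},
])

```text
t: 17.7
tool_pos: [508.1, -85.5, 56.5]
ee_rot: [1.961, 2.423, 0.097]
wrist_force: [-0.1, -0.2, -0.4]
finger_gap: 40.1
```

```bash
python3 look.py w6; python3 - <<'E'
from h import *
from scipy.spatial.transform import Rotation as R
s=manip.observe();m=R.from_rotvec(s["ee_rot"]).as_matrix();print(m.round(4))
E
```

```text
17.7 [508.10073958 -85.51209865  56.52373534] [1.9609527  2.42315513 0.0965829 ] 40.09011150741131
[484.53606967 -17.84918074 200.74165421]
[[-0.2092  0.9762  0.0568]
 [ 0.9776  0.2075  0.0338]
 [ 0.0212  0.0626 -0.9978]]
```

View pics/w6.png

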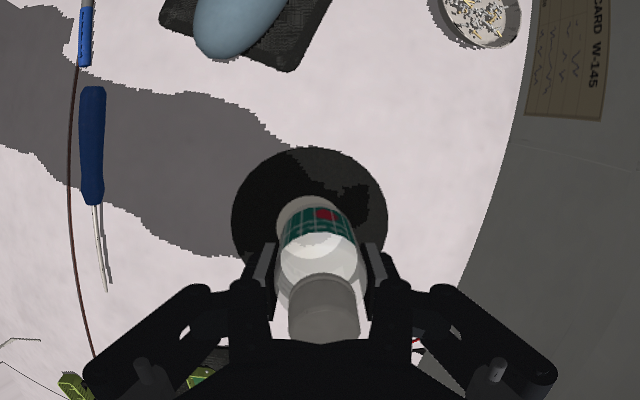

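>>> carry_out([
  {"dp": [-0.002, -0.004, 0], "spin": 0},
  {"dp": [0, 0, -0.006], "spin": 0},
  {"dp": [0, 0, -0.006], "spin": 0},
  {"dp": [0, 0, -0.005], "spin": 0},
  {"dp": [0, 0, 0], "spin": 0},
  {"dp": [0, 0, 0], "spin": 0},
])

```text
t: 18.5
tool_pos: [506.1, -89.7, 38.6]
ee_rot: [1.961, 2.423, 0.097]
wrist_force: [0.8, 0.1, -0.7]
finger_gap: 40.6
```

>>> carry_out([
  {"dp": [0, 0, -0.003], "spin": 0},
  {"dp": [0, 0, -0.002], "spin": 0},
  {"dp": [0, 0, -0.001], "spin": 0},
  {"dp": [0, 0, 0], "spin": 0},
])

```text
t: 19.0
tool_pos: [506.3, -89.6, 32.4]
ee_rot: [1.96, 2.423, 0.097]
wrist_force: [-0.8, -1.3, -0.6]
finger_gap: 40.7
```

>>> carry_out([
  {"dp": [0, 0, -0.001], "spin": 0},
  {"dp": [0, 0, 0], "spin": 0},
])

```text
t: 19.25
tool_pos: [506.3, -89.6, 32.1]
ee_rot: [1.96, 2.422, 0.098]
wrist_force: [-0.9, -0.3, -0.1]
finger_gap: 40.6
```

>>> carry_out([
  {"dp": [0, 0, 0], "spin": 0},
  {"dp": [0, 0, 0], "spin": 0},
  {"dp": [0, 0, 0], "spin": 0},
  {"dp": [0, 0, 0], "spin": 0},
  {"dp": [0, 0, 0], "spin": 0},
  {"dp": [0, 0, 0], "spin": 0},
], claw=0.9)

```text
t: 20.0
tool_pos: [506.6, -89.6, 32.1]
ee_rot: [1.96, 2.422, 0.098]
wrist_force: [0.1, -0.1, 0.2]
finger_gap: 77.0
```

>>> carry_out([
  {"dp": [-0.002, 0, 0.015], "spin": 0},
  {"dp": [0, 0, 0.03], "spin": 0},
  {"dp": [0, 0, 0.04], "spin": 0},
  {"dp": [0, 0, 0.05], "spin": 0},
  {"dp": [0, 0.0, 0.03], "spin": 0},
  {"dp": [0, 0, 0], "spin": 0},
])

```text
t: 20.75
tool_pos: [502.4, -89.6, 206.5]
ee_rot: [1.96, 2.421, 0.1]
wrist_force: [0.4, 0.5, 0.1]
finger_gap: 77.1
```

```bash
python3 look.py w7; python3 - <<'E'
from meas import *
i=load("w7")[1]
print(proj("wrist",(505.6,-90.3,94),i),proj("wrist",(505.6,-90.3,4),i))
E
```

```text
20.75 [502.40853706 -89.55671501 206.48540539] [1.9598514  2.42115562 0.10001223] 77.1126897301532
[478.40848858 -21.96511601 350.6471575 ]
(np.float64(314.57547027648104), np.float64(198.98950080411615)) (np.float64(310.69356390190177), np.float64(177.6525196031578))
```

View pics/w7.png

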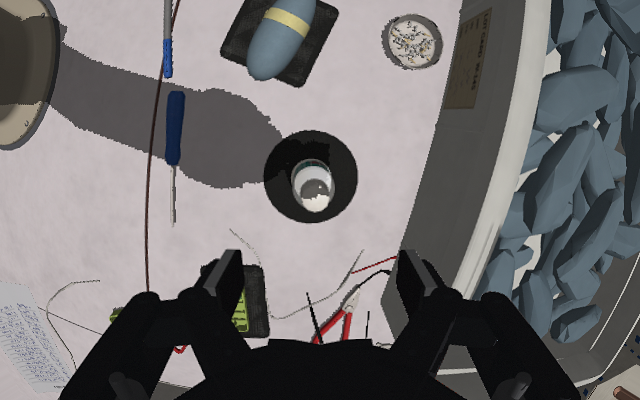

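The bottle stands on the round mat with its cap near (315,195). Checking in a crop.

```bash
python3 - <<'E'
from meas import *
im,i,s=load("w7")
c=im[125:230,260:365];c=cv2.resize(c,None,fx=5.5,fy=5.5,interpolation=cv2.INTER_CUBIC)
for z,r in((94,13),(76,21),(4,21),(4,23)):
    P=[((np.array(proj("wrist",(505.6+r*np.cos(a),-90.3+r*np.sin(a),z),i))-[260,125]+.5)*5.5).astype(int) for a in np.arange(0,6.29,.3)]
    for p in P: cv2.circle(c,tuple(int(v) for v in p),1,(0,0,255) if z>4 else (255,255,0),-1)
cv2.imwrite("pics/w7c.png",c)
d=((im.max(2)<70)*255).astype(np.uint8)
print("round",rect(blob(d,(285,170),i,4)[0]))
E
```

```text
round [504.4 -90.5 108.5 107.3 103.5]
```

View pics/w7c.png

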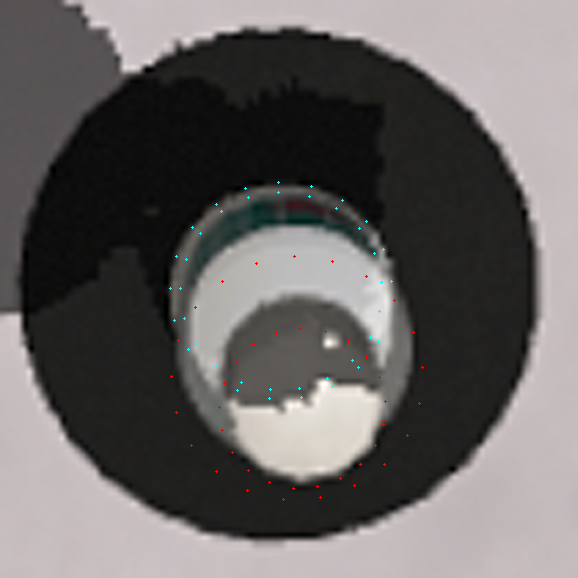

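The cap and foot lie within about 1 mm of the predicted circles, so the bottle is good. Now the shell pair: measure it and approach.

```bash
cat >> meas.py <<'E'
def pairmask(im):
    hsv=cv2.cvtColor(im,cv2.COLOR_BGR2HSV);H,S,V=cv2.split(hsv)
    m=(((H>92)&(H<115)&(S>35)&(V>25)&(S<160))|((H>18)&(H<34)&(S>45)&(V>60))).astype(np.uint8)*255
    m=cv2.morphologyEx(m,cv2.MORPH_OPEN,np.ones((3,3)))
    return cv2.morphologyEx(m,cv2.MORPH_CLOSE,np.ones((5,5)))
E
python3 - <<'E'
from meas import *
for n in("w1","w2","w4"):
    im,i,s=load(n);u=proj("wrist",(440,62,24),i)
    P,c=blob(pairmask(im),u,i,24);print(n,u,rect(P))
    M=cv2.moments(P);print(M["m10"]/M["m00"],M["m01"]/M["m00"])
    d=((im.max(2)<70)*255).astype(np.uint8)
E
```

```text
w1 (np.float64(295.48065305454884), np.float64(170.44825706274457)) [441.4  61.9 114.2  50.3  79.5]
441.4809103843993 61.42203741101694
w2 (np.float64(187.9748253864551), np.float64(80.40355251741555)) [440.5  62.9 116.9  52.4  71.4]
440.30494187286536 62.16768293786851
w4 (np.float64(272.49513743328714), np.float64(203.13447884504603)) [441.8  62.5 117.2  51.6  79. ]
441.4929408766275 61.216719799253205
```

>>> carry_out([
  {"dp": [-0.01, 0.03, 0], "spin": -8},
  {"dp": [-0.015, 0.035, 0], "spin": -8},
  {"dp": [-0.015, 0.035, 0], "spin": -8},
  {"dp": [-0.01, 0.02, 0], "spin": -2},
  {"dp": [0, 0, 0], "spin": 0},
  {"dp": [0, 0, 0], "spin": 0},
], claw=1)

```text
t: 21.55
tool_pos: [446.5, 31.8, 201.0]
ee_rot: [2.463, 1.894, 0.075]
wrist_force: [-0.8, -0.3, 0.3]
finger_gap: 85.6
```

```bash
python3 look.py w8; python3 - <<'E'
from meas import *
im,i,s=load("w8");u=proj("wrist",(440,62,24),i)
P,c=blob(pairmask(im),u,i,24);print(u,rect(P));M=cv2.moments(P);print(M["m10"]/M["m00"],M["m01"]/M["m00"])
E
```

```text
21.55 [446.51505521  31.83429675 201.01312064] [2.46281129 1.89363729 0.0749537 ] 85.58109175316116
[457.52682541 103.13174689 345.01060667]
(np.float64(296.29649599212644), np.float64(155.35238495007187)) [441.5  62.2 114.2  51.8  78.7]
441.37277208021845 61.349241099514465
```

View pics/w8.png

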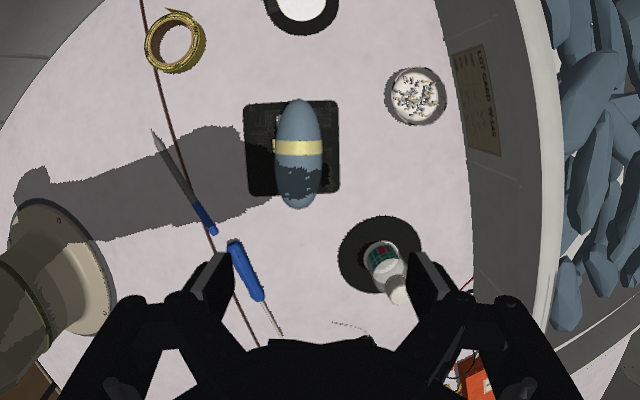

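>>> carry_out([
  {"dp": [-0.003, 0.02, 0], "spin": 4},
  {"dp": [-0.003, 0.01, -0.02], "spin": 0},
  {"dp": [-0.001, 0, -0.03], "spin": 0},
  {"dp": [-0.001, 0, -0.03], "spin": 0},
  {"dp": [0, 0, -0.03], "spin": 0},
  {"dp": [0, 0, -0.02], "spin": 0},
  {"dp": [0, 0, 0], "spin": 0},
  {"dp": [0, 0, 0], "spin": 0},
])

```text
t: 22.6
tool_pos: [440.2, 64.9, 66.4]
ee_rot: [2.384, 2.0, 0.081]
wrist_force: [-0.2, 0.4, 0.5]
finger_gap: 85.7
```

>>> carry_out([
  {"dp": [0.001, -0.0025, 0], "spin": -1},
  {"dp": [0, 0, -0.01], "spin": 0},
  {"dp": [0, 0, -0.01], "spin": 0},
  {"dp": [0, 0, -0.01], "spin": 0},
  {"dp": [0, 0, 0], "spin": 0},
  {"dp": [0, 0, 0], "spin": 0},
])

```text
t: 23.35
tool_pos: [444.5, 63.4, 46.6]
ee_rot: [2.406, 1.979, 0.079]
wrist_force: [0.3, -0.7, 0.4]
finger_gap: 85.5
```

```bash
python3 look.py w9
```

```text
23.35 [444.52280714  63.39815179  46.58216489] [2.40641523 1.97890607 0.07885463] 85.45650640930032
[451.30847058 134.29524692 191.02727063]
```

View pics/w9.png

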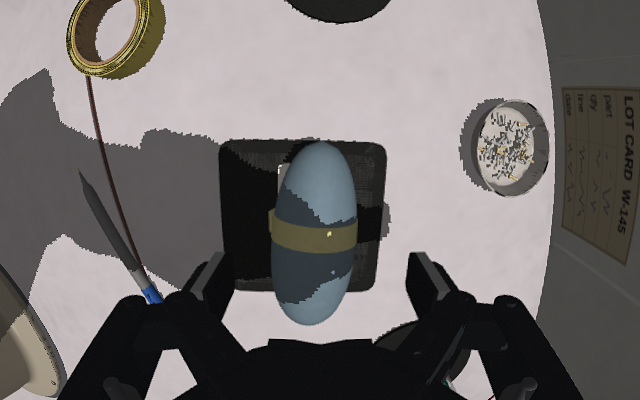

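>>> carry_out([
  {"dp": [-0.002, -0.0005, -0.005], "spin": 0},
  {"dp": [0, 0, -0.01], "spin": 0},
  {"dp": [0, 0, -0.01], "spin": 0},
  {"dp": [0, 0, -0.005], "spin": 0},
  {"dp": [0, 0, 0], "spin": 0},
  {"dp": [0, 0, 0], "spin": 0},
])

```text
t: 24.15
tool_pos: [452.1, 64.2, 27.5]
ee_rot: [2.423, 1.978, 0.052]
wrist_force: [-0.5, 0.2, 0.0]
finger_gap: 85.7
```

```bash
python3 - <<'E'
from h import *
from scipy.spatial.transform import Rotation as R
s=manip.observe();print(s["joints"].round(3),s["joint_torque"].round(1));print(R.from_rotvec(s["ee_rot"]).as_matrix().round(3))
E
```

```text
[-0.363  0.671  0.145  2.386 -1.045  0.106  0.588] [  0.  -59.2   3.7  -3.1  -0.   -0.1  -0. ]
[[ 0.2    0.979  0.034]
 [ 0.98  -0.2    0.011]
 [ 0.017  0.031 -0.999]]
```

j6 (0.106) and j5 (-1.045) are at their lower limits; the forearm is almost vertical here. I'll look at how the joints evolved, and lift clear.

>>> carry_out([
  {"dp": [0, 0, 0.03], "spin": 0},
  {"dp": [0, 0, 0.04], "spin": 0},
  {"dp": [0, 0, 0.04], "spin": 0},
  {"dp": [0, 0, 0.03], "spin": 0},
  {"dp": [0, 0, 0], "spin": 0},
])

```text
t: 24.78
tool_pos: [450.2, 64.0, 171.3]
ee_rot: [2.427, 1.979, 0.05]
wrist_force: [-0.5, 0.0, -0.5]
finger_gap: 85.7
```

```bash
python3 - <<'E'
from h import *
import pickle
from scipy.spatial.transform import Rotation as R
for n in range(1,10):
    s=pickle.load(open(f"pics/w{n}.pkl","rb"))[1];m=R.from_rotvec(s["ee_rot"]).as_matrix()
    print(n,s["joints"].round(2),s["tool_pos"].round(0),"jaw",np.degrees(np.arctan2(m[1,1],m[0,1])).round(1),m[:2,2].round(3))
s=manip.observe();print(s["joints"].round(3),s["tool_pos"],R.from_rotvec(s["ee_rot"]).as_matrix()[:2,2])
E
```

```text
1 [-0.66  0.19  0.47  2.01 -0.11  0.96 -0.28] [480.  76. 341.] jaw -8.7 [-0.001  0.003]
2 [-0.21  0.57  0.32  2.23 -0.46  0.4   0.17] [500. -63. 100.] jaw -18.7 [0.003 0.006]
3 [ 0.07  0.44  0.44  2.15 -0.35  0.6   0.42] [ 457. -239.  183.] jaw -19.2 [0.02  0.006]
4 [-0.55  0.26  0.24  2.08 -0.1   0.78 -0.03] [484. 122. 279.] jaw 12.4 [0.026 0.018]
5 [-0.68  0.43  0.19  2.1  -0.14  0.59 -0.19] [488. 226. 189.] jaw 11.5 [0.031 0.018]
6 [ 0.09  0.62 -0.02  2.25 -0.13  0.22  0.42] [508. -86.  57.] jaw 12.0 [0.057 0.034]
7 [ 0.06  0.36  0.04  2.15 -0.1   0.58  0.39] [502. -90. 206.] jaw 12.0 [0.06  0.034]
8 [-0.38  0.3   0.22  2.29 -0.12  0.5  -0.32] [447.  32. 201.] jaw -14.9 [0.059 0.002]
9 [-0.38  0.63  0.16  2.41 -1.05  0.11  0.59] [445.  63.  47.] jaw -11.2 [0.055 0.013]
[-0.811  0.468  0.78   2.314 -0.672  0.552  0.294] [450.21063998  63.99860169 171.30975254] [0.03082442 0.01254826]
```

```bash
cat > fk.py <<'E'
import numpy as np,pickle
from scipy.spatial.transform import Rotation as R
from scipy.optimize import least_squares
def fk(q,p):
    h,L1,L2,L3,yaw,jy=p[:6]
    z=lambda a:R.from_rotvec([0,0,a]);y=lambda a:R.from_rotvec([0,a,0])
    r=z(yaw-q[0])*y(q[1]);P=np.array([0,0,h])+r.apply([0,0,L1])
    r=r*z(-q[2])*y(q[3]);P=P+r.apply([0,0,L2])
    r=r*z(-q[4])*y(q[5]);P=P+r.apply([0,0,L3])
    r=r*z(-q[6]+jy)
    return P,r
E
python3 - <<'E'
from fk import *
from plant import manip
S=[pickle.load(open(f"pics/w{n}.pkl","rb"))[1] for n in range(1,10)]+[manip.observe()]
def res(p):
    o=[]
    for s in S:
        P,r=fk(s["joints"],p);o+=list(P-s["tool_pos"])
        o+=list(300*(r.inv()*R.from_rotvec(s["ee_rot"])).as_rotvec())
    return o
for y0 in(0,1.57,3.14,-1.57):
    f=least_squares(res,[300,400,400,300,-.077,y0]);print(f.cost,f.x.round(3),np.abs(f.fun).max())
    if f.cost<300: pickle.dump(f.x,open("fk.pkl","wb"))
E
```

```text
175.03572059636832 [ 2.74649e+02  6.54446e+02  4.51616e+02  3.13962e+02 -1.11000e-01
  1.46000e+00] 7.7025888985064626
175.03572059636463 [ 2.74649e+02  6.54446e+02  4.51616e+02  3.13962e+02 -1.11000e-01
  1.46000e+00] 7.702588813963644
175.0357205963646 [ 2.74649e+02  6.54446e+02  4.51616e+02  3.13962e+02 -1.11000e-01
  1.46000e+00] 7.702588747992195
175.03572059636605 [ 2.74649e+02  6.54446e+02  4.51616e+02  3.13962e+02 -1.11000e-01
  1.46000e+00] 7.7025887354515135
```

```bash
python3 - <<'E'
from fk import *
p=pickle.load(open("fk.pkl","rb"))
lo=np.array([-2.57,-.35,-1.29,.11,-1.05,.11,-2.63]);hi=np.array([2.57,1.97,1.29,2.56,4.19,1.86,2.63])
def tgt(jaw):
    a=np.radians(jaw);yv=np.array([np.cos(a),np.sin(a),0]);zv=np.array([0,0,-1.]);xv=np.cross(yv,zv)
    return R.from_matrix(np.array([xv,yv,zv]).T)
for jaw in(-11,169):
  T=tgt(jaw)
  for z in (10,60,150):
    for j3 in np.arange(-1.2,1.25,.3):
        best=None
        for j5 in(-.8,0,.8,1.6,2.4,3.1,3.8):
          for j7 in(-2,0,2):
            f=least_squares(lambda q:np.r_[fk(q,p)[0]-[442,62.6,z],300*(fk(q,p)[1].inv()*T).as_rotvec(),100*(q[2]-j3)],np.clip([-.3-j3,.6,j3,2.3,j5,.4,j7],lo+.01,hi-.01),bounds=(lo,hi),max_nfev=60)
            if f.cost<.5 and (best is None or f.cost<best.cost): best=f
        if best is not None: print(jaw,z,round(j3,1),best.x.round(2))
E
```

```text
-11 10 -1.2 [ 0.45  1.1  -1.2   2.39  1.48  0.98 -2.01]
-11 10 -0.9 [ 0.32  0.91 -0.9   2.39  1.46  0.67 -1.96]
-11 10 -0.6 [ 0.15  0.79 -0.6   2.39  1.42  0.42 -1.9 ]
-11 10 -0.3 [-0.05  0.72 -0.3   2.39  1.29  0.2  -1.75]
-11 60 -1.2 [ 0.47  0.95 -1.2   2.37  1.32  0.9  -1.89]
-11 60 -0.9 [ 0.33  0.78 -0.9   2.37  1.24  0.62 -1.76]
-11 60 -0.6 [ 0.16  0.67 -0.6   2.37  1.09  0.41 -1.58]
-11 60 -0.3 [-0.04  0.61 -0.3   2.37  0.75  0.25 -1.22]
-11 60 0.0 [-0.25  0.59  0.    2.37 -0.    0.18 -0.44]
-11 60 0.3 [-0.46  0.61  0.3   2.37 -0.75  0.25  0.33]
-11 150 -1.2 [ 0.52  0.7  -1.2   2.31  0.98  0.81 -1.56]
-11 150 -0.9 [ 0.38  0.55 -0.9   2.31  0.79  0.62 -1.32]
-11 150 -0.6 [ 0.19  0.47 -0.6   2.31  0.55  0.51 -1.05]
-11 150 -0.3 [-0.03  0.42 -0.3   2.31  0.29  0.44 -0.75]
-11 150 0.0 [-0.25  0.41  0.    2.31 -0.    0.43 -0.44]
-11 150 0.3 [-0.47  0.42  0.3   2.31 -0.29  0.44 -0.13]
-11 150 0.6 [-0.69  0.47  0.6   2.31 -0.55  0.51  0.16]
-11 150 0.9 [-0.88  0.55  0.9   2.31 -0.79  0.62  0.43]
-11 150 1.2 [-1.02  0.7   1.2   2.31 -0.98  0.81  0.68]
169 10 -1.2 [ 0.45  1.1  -1.2   2.39  1.48  0.98  1.13]
169 10 -0.9 [ 0.32  0.91 -0.9   2.39  1.46  0.67  1.18]
169 10 -0.6 [ 0.15  0.79 -0.6   2.39  1.42  0.42  1.24]
169 10 -0.3 [-0.05  0.72 -0.3   2.39  1.29  0.2   1.39]
169 60 -1.2 [ 0.47  0.95 -1.2   2.37  1.32  0.9   1.26]
169 60 -0.9 [ 0.33  0.78 -0.9   2.37  1.24  0.62  1.38]
169 60 -0.6 [ 0.16  0.67 -0.6   2.37  1.09  0.41  1.56]
169 60 -0.3 [-0.04  0.61 -0.3   2.37  0.75  0.25  1.93]
169 150 -1.2 [ 0.52  0.7  -1.2   2.31  0.98  0.81  1.58]
169 150 -0.9 [ 0.38  0.55 -0.9   2.31  0.79  0.62  1.82]
169 150 -0.6 [ 0.19  0.47 -0.6   2.31  0.55  0.51  2.09]
169 150 -0.3 [-0.03  0.42 -0.3   2.31  0.29  0.44  2.39]
169 150 1.2 [-1.02  0.7   1.2   2.31 -0.98  0.81 -2.47]
```

```bash
cat > sim.py <<'E'
from fk import *
p=pickle.load(open("fk.pkl","rb"))
lo=np.array([-2.57,-.35,-1.29,.11,-1.05,.11,-2.63]);hi=np.array([2.57,1.97,1.29,2.56,4.19,1.86,2.63])
def jac(q):
    P0,r0=fk(q,p);J=np.zeros((6,7));e=1e-5
    for k in range(7):
        d=q.copy();d[k]+=e;P,r=fk(d,p)
        J[:3,k]=(P-P0)/e/1000;J[3:,k]=(r*r0.inv()).as_rotvec()/e
    return J
def go(q,dp,spin,n=10,rest=0):
    """linear cartesian move dp mm, spin deg, in n substeps"""
    q=q.copy();P0,r0=fk(q,p)
    for k in range(1,n+1):
        Pt=P0+np.array(dp)*k/n;rt=R.from_rotvec([0,0,np.radians(spin)*k/n])*r0
        for _ in range(4):
            P,r=fk(q,p);e=np.r_[(Pt-P)/1000,(rt*r.inv()).as_rotvec()]
            act=np.ones(7,bool)
            for _ in range(4):
                J=jac(q)[:,act];dq=np.zeros(7);dq[act]=J.T@np.linalg.solve(J@J.T+1e-5*np.eye(6),e)
                bad=((q+dq<lo)&(dq<0)|(q+dq>hi)&(dq>0))&act
                if not bad.any():break
                act&=~bad
            q=np.clip(q+dq,lo,hi)
    return q
E
python3 - <<'E'
from sim import *
S={n:pickle.load(open(f"pics/w{n}.pkl","rb"))[1] for n in range(1,10)}
for a,b in((1,2),(3,4),(4,5),(6,7),(7,8),(8,9)):
    sa,sb=S[a],S[b];ya=R.from_rotvec(sa["ee_rot"]).as_matrix();yb=R.from_rotvec(sb["ee_rot"]).as_matrix()
    j=lambda m:np.degrees(np.arctan2(m[1,1],m[0,1]))
    q=go(np.array(sa["joints"]),sb["tool_pos"]-sa["tool_pos"],j(yb)-j(ya),15)
    print(a,b,sa["joints"].round(2));print("  sim ",q.round(2));print("  real",sb["joints"].round(2))
E
```

```text
1 2 [-0.66  0.19  0.47  2.01 -0.11  0.96 -0.28]
  sim  [-0.21  0.56  0.33  2.23 -0.44  0.42  0.15]
  real [-0.21  0.57  0.32  2.23 -0.46  0.4   0.17]
3 4 [ 0.07  0.44  0.44  2.15 -0.35  0.6   0.42]
  sim  [-0.6   0.27  0.32  2.09 -0.13  0.78  0.02]
  real [-0.55  0.26  0.24  2.08 -0.1   0.78 -0.03]
4 5 [-0.55  0.26  0.24  2.08 -0.1   0.78 -0.03]
  sim  [-0.69  0.42  0.2   2.1  -0.15  0.6  -0.19]
  real [-0.68  0.43  0.19  2.1  -0.14  0.59 -0.19]
6 7 [ 0.09  0.62 -0.02  2.25 -0.13  0.22  0.42]
  sim  [ 0.06  0.36  0.03  2.15 -0.09  0.58  0.38]
  real [ 0.06  0.36  0.04  2.15 -0.1   0.58  0.39]
7 8 [ 0.06  0.36  0.04  2.15 -0.1   0.58  0.39]
  sim  [-0.36  0.3   0.22  2.29 -0.12  0.49 -0.31]
  real [-0.38  0.3   0.22  2.29 -0.12  0.5  -0.32]
8 9 [-0.38  0.3   0.22  2.29 -0.12  0.5  -0.32]
  sim  [-0.4   0.62  0.18  2.41 -1.01  0.11  0.56]
  real [-0.38  0.63  0.16  2.41 -1.05  0.11  0.59]
```

The pseudo-inverse model reproduces the arm's joint history. I'll use it to find a loop through the air that swings the elbow to the other side, so the arm can reach down at the square mat.

```bash
cat > plan.py <<'E'
from sim import *
from plant import manip
def jawof(r):
    m=r.as_matrix();return np.degrees(np.arctan2(m[1,1],m[0,1]))
def run(q,wps,n=8):
    jaw=None
    P0r,r0=fk(q,p)
    for (x,y,z,dj) in wps:
        P,_=fk(q,p);q=go(q,np.array([x,y,z])-P,dj,n)
    return q
E
python3 - <<'E'
from plan import *
import itertools
s=manip.observe();q0=np.array(s["joints"]);P0,r0=fk(q0,p);off=P0-s["tool_pos"];print(off,jawof(r0))
T=np.array([442,62.6,171])+off
out=[]
for x,y,z in itertools.product((460,560,650),(-200,62,300),(180,330)):
  for sp in(-90,-45,45,90):
    A=np.array([x,y,z])+off
    B=P0
    for kind in range(3):
      if kind==0: w=[(*A,0),(*A,sp),(*T,0),(*T,-sp)]
      elif kind==1: w=[(*P0,sp),(*A,0),(*A,-sp),(*T,0)]
      else: w=[(*A,sp),(*T,-sp)]
      q=run(q0,w)
      out.append((q[2],kind,(x,y,z),sp,q.round(2)))
out.sort(key=lambda o:o[0])
for o in out[:12]:print(o)
E
```

```text
[-7.70258874 -2.63990699 -5.76696165] -11.650014126649703
(np.float64(0.4151323730124704), 0, (460, 62, 330), -90, array([-0.56,  0.39,  0.42,  2.33, -0.38,  0.45, -0.04]))
(np.float64(0.459736988074233), 2, (460, 62, 330), -90, array([-0.59,  0.39,  0.46,  2.33, -0.42,  0.46,  0.01]))
(np.float64(0.4810638269278324), 0, (460, 300, 330), -90, array([-0.61,  0.4 ,  0.48,  2.33, -0.43,  0.46,  0.03]))
(np.float64(0.5013345961612522), 1, (460, 62, 330), 90, array([-0.62,  0.4 ,  0.5 ,  2.33, -0.45,  0.46,  0.05]))
(np.float64(0.5332875087434287), 0, (460, -200, 330), -90, array([-0.64,  0.41,  0.53,  2.33, -0.48,  0.47,  0.08]))
(np.float64(0.5544411159520436), 2, (460, 300, 330), -90, array([-0.66,  0.41,  0.55,  2.33, -0.49,  0.47,  0.1 ]))
(np.float64(0.5636796728675008), 2, (460, -200, 330), -90, array([-0.67,  0.41,  0.56,  2.33, -0.5 ,  0.48,  0.1 ]))
(np.float64(0.5722745560010378), 2, (560, 62, 330), -90, array([-0.67,  0.41,  0.57,  2.33, -0.51,  0.48,  0.11]))
(np.float64(0.5728152039228309), 1, (460, 300, 330), 90, array([-0.67,  0.41,  0.57,  2.33, -0.51,  0.48,  0.11]))
(np.float64(0.5777875213176159), 0, (560, 62, 330), -90, array([-0.68,  0.41,  0.58,  2.33, -0.51,  0.48,  0.12]))
(np.float64(0.5940717695792558), 1, (460, -200, 330), -90, array([-0.69,  0.42,  0.59,  2.33, -0.53,  0.48,  0.13]))
(np.float64(0.5977847326905965), 1, (460, -200, 330), 90, array([-0.69,  0.42,  0.6 ,  2.33, -0.53,  0.49,  0.14]))
```

```bash
python3 - <<'E'
from plan import *
s=manip.observe();q0=np.array(s["joints"]);P0,r0=fk(q0,p);off=P0-s["tool_pos"]
for zl in(110,140,171):
 for zh in(330,420):
  for sp in(-90,-130):
   for x in (450,480):
    A=np.array([x,62,zh])+off;T=np.array([450,62.6,zl])+off
    q=q0;l=[]
    for c in range(4):
      q=run(q,[(*A,0),(*A,sp),(*T,0),(*T,-sp)]);l.append(q[2].round(2))
    print(zl,zh,sp,x,l,q.round(2))
E
```

```text
110 330 -90 450 [np.float64(0.25), np.float64(0.01), np.float64(-0.28), np.float64(-0.63)] [ 0.2   0.57 -0.63  2.36  0.9   0.41 -1.4 ]
110 330 -90 480 [np.float64(0.26), np.float64(0.06), np.float64(-0.19), np.float64(-0.5)] [ 0.11  0.54 -0.5   2.36  0.77  0.36 -1.26]
110 330 -130 450 [np.float64(0.09), np.float64(-0.29), np.float64(-0.17), np.float64(-0.04)] [-0.21  0.49 -0.04  2.36  0.06  0.25 -0.51]
110 330 -130 480 [np.float64(0.1), np.float64(-0.23), np.float64(-0.15), np.float64(-0.08)] [-0.18  0.49 -0.08  2.36  0.13  0.25 -0.58]
110 420 -90 450 [np.float64(0.18), np.float64(-0.14), np.float64(-0.57), np.float64(-0.71)] [ 0.25  0.59 -0.71  2.36  0.96  0.46 -1.47]
110 420 -90 480 [np.float64(0.19), np.float64(-0.09), np.float64(-0.46), np.float64(-0.76)] [ 0.28  0.6  -0.76  2.36  1.    0.48 -1.51]
110 420 -130 450 [np.float64(0.02), np.float64(-0.5), np.float64(-0.0), np.float64(-0.51)] [ 0.08  0.56 -0.51  2.31  0.68  0.48 -1.11]
110 420 -130 480 [np.float64(0.07), np.float64(-0.36), np.float64(0.03), np.float64(-0.4)] [ 0.03  0.53 -0.4   2.34  0.62  0.38 -1.07]
140 330 -90 450 
[... 1449 characters left out ...]
 -0.1   0.42 -0.34]
171 330 -130 480 [np.float64(0.22), np.float64(-0.16), np.float64(0.05), np.float64(-0.35)] [ 0.02  0.39 -0.35  2.31  0.3   0.44 -0.78]
171 420 -90 450 [np.float64(0.33), np.float64(-0.09), np.float64(-0.54), np.float64(-0.99)] [ 0.45  0.54 -0.99  2.31  0.81  0.64 -1.36]
171 420 -90 480 [np.float64(0.35), np.float64(-0.02), np.float64(-0.42), np.float64(-0.82)] [ 0.35  0.48 -0.82  2.31  0.69  0.56 -1.22]
171 420 -130 450 [np.float64(0.12), np.float64(-0.47), np.float64(-0.73), np.float64(0.09)] [-0.33  0.39  0.09  2.27 -0.01  0.52 -0.37]
171 420 -130 480 [np.float64(0.18), np.float64(-0.32), np.float64(-0.73), np.float64(-0.15)] [-0.15  0.4  -0.15  2.27  0.18  0.54 -0.58]
```

>>> carry_out([
  {"dp": [0, 0, 0.05], "spin": 0},
  {"dp": [0, 0, 0.05], "spin": 0},
  {"dp": [0, 0, 0.05], "spin": 0},
  {"dp": [0, 0, 0.05], "spin": 0},
  {"dp": [0, 0, 0.05], "spin": 0},
  {"dp": [0, 0, 0], "spin": -10},
  {"dp": [0, 0, 0], "spin": -10},
  {"dp": [0, 0, 0], "spin": -10},
  {"dp": [0, 0, 0], "spin": -10},
  {"dp": [0, 0, 0], "spin": -10},
])

```text
t: 26.02
tool_pos: [446.0, 68.2, 421.6]
ee_rot: [3.043, 0.738, 0.037]
wrist_force: [0.2, -0.0, -0.5]
finger_gap: 85.6
```

>>> carry_out([
  {"dp": [0, 0, 0], "spin": -10},
  {"dp": [0, 0, 0], "spin": -10},
  {"dp": [0, 0, 0], "spin": -10},
  {"dp": [0, 0, 0], "spin": -10},
  {"dp": [0, 0, -0.05], "spin": 0},
  {"dp": [0, 0, -0.05], "spin": 0},
  {"dp": [0, 0, -0.05], "spin": 0},
  {"dp": [0, 0, -0.05], "spin": 0},
  {"dp": [0, 0, -0.05], "spin": 0},
  {"dp": [0, 0, 0], "spin": 10},
])

```text
t: 27.28
tool_pos: [441.3, 72.3, 154.8]
ee_rot: [3.127, -0.101, 0.016]
wrist_force: [-1.1, 0.4, 0.9]
finger_gap: 85.2
```

>>> carry_out([
  {"dp": [0, 0, 0], "spin": 10},
  {"dp": [0, 0, 0], "spin": 10},
  {"dp": [0, 0, 0], "spin": 10},
  {"dp": [0, 0, 0], "spin": 10},
  {"dp": [0, 0, 0], "spin": 10},
  {"dp": [0, 0, 0], "spin": 10},
  {"dp": [0, 0, 0], "spin": 10},
  {"dp": [0, 0, 0], "spin": 10},
  {"dp": [0, 0, 0], "spin": 0},
])

```text
t: 28.4
tool_pos: [435.0, 71.8, 146.6]
ee_rot: [2.426, 1.994, 0.009]
wrist_force: [0.5, -0.3, -0.0]
finger_gap: 85.5
```

```bash
cat > st.py <<'E'
from plan import *
s=manip.observe();r=R.from_rotvec(s["ee_rot"]);print(round(s["t"],2),s["joints"].round(2),s["tool_pos"].round(1),"jaw",jawof(r).round(1),r.as_matrix()[:2,2].round(3),"gap",round(s["finger_gap"],1))
E
python3 st.py
```

```text
28.4 [-0.47  0.42  0.24  2.33 -0.25  0.41 -0.21] [435.   71.8 146.6] jaw -11.2 [0.006 0.003] gap 85.5
```

j3 went from 0.78 to 0.24, and the tilt is nearly gone too. Two more cycles.

>>> carry_out([
  {"dp": [0.005, -0.005, 0.055], "spin": 0},
  {"dp": [0.005, -0.005, 0.055], "spin": 0},
  {"dp": [0.005, 0, 0.055], "spin": 0},
  {"dp": [0, 0, 0.055], "spin": 0},
  {"dp": [0, 0, 0.05], "spin": 0},
  {"dp": [0, 0, 0], "spin": -10},
  {"dp": [0, 0, 0], "spin": -10},
  {"dp": [0, 0, 0], "spin": -10},
  {"dp": [0, 0, 0], "spin": -10},
  {"dp": [0, 0, 0], "spin": -10},
])

```text
t: 29.65
tool_pos: [445.3, 65.4, 420.2]
ee_rot: [-3.052, -0.678, -0.011]
wrist_force: [0.3, 0.2, 1.0]
finger_gap: 85.4
```

>>> carry_out([
  {"dp": [0, 0, 0], "spin": -10},
  {"dp": [0, 0, 0], "spin": -10},
  {"dp": [0, 0, 0], "spin": -10},
  {"dp": [0, 0, 0], "spin": -10},
  {"dp": [0, 0, -0.05], "spin": 0},
  {"dp": [0, 0, -0.05], "spin": 0},
  {"dp": [0, 0, -0.05], "spin": 0},
  {"dp": [0, 0, -0.05], "spin": 0},
  {"dp": [0, 0, -0.05], "spin": 0},
  {"dp": [0, 0, 0], "spin": 10},
])

```text
t: 30.9
tool_pos: [441.3, 70.3, 158.2]
ee_rot: [-3.108, 0.233, -0.004]
wrist_force: [-0.7, -0.3, 0.8]
finger_gap: 84.9
```

>>> carry_out([
  {"dp": [0, 0, 0], "spin": 10},
  {"dp": [0, 0, 0], "spin": 10},
  {"dp": [0, 0, 0], "spin": 10},
  {"dp": [0, 0, 0], "spin": 10},
  {"dp": [0, 0, 0], "spin": 10},
  {"dp": [0, 0, 0], "spin": 10},
  {"dp": [0, 0, 0], "spin": 10},
  {"dp": [0, 0, 0], "spin": 10},
  {"dp": [0, 0, 0], "spin": 0},
])

```text
t: 32.02
tool_pos: [436.6, 71.3, 152.2]
ee_rot: [-2.528, -1.827, 0.039]
wrist_force: [0.3, 0.6, -0.9]
finger_gap: 85.2
```

```bash
python3 st.py
```

```text
32.02 [-0.2   0.41 -0.1   2.28  0.06  0.49 -0.67] [436.6  71.3 152.2] jaw -18.3 [-0.033  0.004] gap 85.2
```

```bash
cat > desc.py <<'E'
from plan import *
s=manip.observe();q=np.array(s["joints"]);P0=fk(q,p)[0];off=P0-s["tool_pos"]
T=np.array([442,62.6,150])+off
q=go(q,T-P0,7.5,8);print(q.round(2))
for z in(110,80,60,50,40,30,20,8):
    P=fk(q,p)[0];T[2]=z+off[2];q1=go(q,T-P,0,8);Pr,r=fk(q1,p);print(z,q1.round(2),np.abs(q1-q).max().round(2),(Pr-T).round(1),r.as_matrix()[:2,2].round(3));q=q1
E
python3 desc.py
```

```text
[-0.16  0.42 -0.14  2.27  0.1   0.49 -0.56]
110 [-0.18  0.49 -0.11  2.3   0.12  0.38 -0.58] 0.11 [ 0. -0. -0.] [-0.034  0.003]
80 [-0.2   0.55 -0.09  2.32  0.13  0.31 -0.59] 0.08 [ 0.  0. -0.] [-0.034  0.003]
60 [-0.21  0.59 -0.08  2.33  0.14  0.25 -0.6 ] 0.05 [-0.  0. -0.] [-0.034  0.003]
50 [-0.21  0.61 -0.07  2.34  0.14  0.23 -0.6 ] 0.03 [ 0. -0.  0.] [-0.034  0.003]
40 [-0.22  0.63 -0.06  2.34  0.14  0.2  -0.6 ] 0.03 [ 0.  0. -0.] [-0.034  0.003]
30 [-0.22  0.65 -0.06  2.34  0.15  0.18 -0.6 ] 0.02 [ 0. -0.  0.] [-0.034  0.003]
20 [-0.23  0.68 -0.05  2.35  0.15  0.15 -0.6 ] 0.02 [ 0.  0. -0.] [-0.034  0.003]
8 [-0.23  0.7  -0.04  2.35  0.15  0.12 -0.6 ] 0.03 [0. 0. 0.] [-0.034  0.003]
```

The model says the descent now works without hitting a limit. Descending.

>>> carry_out([
  {"dp": [0.004, -0.009, 0], "spin": 7.5},
  {"dp": [0, 0, -0.02], "spin": 0},
  {"dp": [0, 0, -0.03], "spin": 0},
  {"dp": [0, 0, -0.025], "spin": 0},
  {"dp": [0, 0, -0.015], "spin": 0},
  {"dp": [0, 0, 0], "spin": 0},
  {"dp": [0, 0, 0], "spin": 0},
])

```text
t: 32.9
tool_pos: [439.8, 61.9, 58.7]
ee_rot: [-2.444, -1.938, 0.043]
wrist_force: [-0.8, -0.2, -0.5]
finger_gap: 85.4
```

```bash
python3 st.py; python3 look.py w10; python3 - <<'E'
from meas import *
im,i,s=load("w10");u=proj("wrist",(441,62,24),i)
P,c=blob(pairmask(im),u,i,24);print(u,rect(P))
E
```

```text
32.9 [-0.21  0.6  -0.07  2.34  0.13  0.24 -0.63] [439.8  61.9  58.7] jaw -13.2 [-0.035  0.   ] gap 85.4
32.9 [439.79641722  61.92689741  58.74667905] [-2.44423913 -1.93768407  0.04296941] 85.35491424672068
[462.11835606 134.06446532 201.00971497]
(np.float64(322.91160710936225), np.float64(228.9500249739082)) [441.3  61.1 119.4  50.6  77. ]
```

View pics/w10.png

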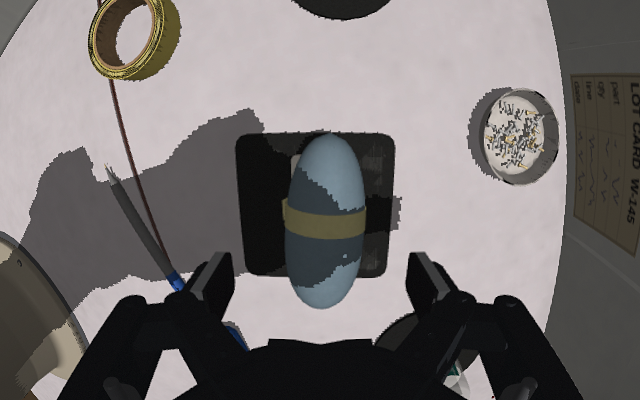

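>>> carry_out([
  {"dp": [0.001, 0, -0.01], "spin": 1},
  {"dp": [0, 0, -0.015], "spin": 0},
  {"dp": [0, 0, -0.012], "spin": 0},
  {"dp": [0, 0, -0.006], "spin": 0},
  {"dp": [0, 0, 0], "spin": 0},
  {"dp": [0, 0, 0], "spin": 0},
])

```text
t: 33.7
tool_pos: [442.3, 62.1, 15.1]
ee_rot: [-2.429, -1.96, 0.037]
wrist_force: [0.2, 0.8, -0.4]
finger_gap: 85.6
```

```bash
python3 st.py
```

```text
33.7 [-0.23  0.69 -0.05  2.36  0.16  0.13 -0.64] [442.3  62.1  15.1] jaw -12.2 [-0.031  0.001] gap 85.6
```

>>> carry_out([
  {"dp": [-0.0015, 0, -0.003], "spin": 0},
  {"dp": [0, 0, -0.003], "spin": 0},
  {"dp": [0, 0, 0], "spin": 0},
  {"dp": [0, 0, 0], "spin": 0},
])

```text
t: 34.2
tool_pos: [441.1, 62.2, 9.3]
ee_rot: [-2.429, -1.96, 0.035]
wrist_force: [0.2, 0.0, 0.2]
finger_gap: 85.5
```

```bash
python3 st.py
```

```text
34.2 [-0.23  0.7  -0.05  2.36  0.2   0.11 -0.68] [441.1  62.2   9.3] jaw -12.2 [-0.03   0.001] gap 85.5
```

Good height and alignment; closing.

>>> carry_out([
  {"dp": [0, 0, 0], "spin": 0},
  {"dp": [0, 0, 0], "spin": 0},
  {"dp": [0, 0, 0], "spin": 0},
  {"dp": [0, 0, 0], "spin": 0},
  {"dp": [0, 0, 0], "spin": 0},
  {"dp": [0, 0, 0], "spin": 0},
], claw=0, force=40)

```text
t: 34.95
tool_pos: [441.3, 62.1, 9.9]
ee_rot: [-2.43, -1.96, 0.034]
wrist_force: [0.4, 0.0, -0.9]
finger_gap: 38.3
```

```bash
python3 st.py; python3 look.py w11
```

```text
34.95 [-0.23  0.7  -0.05  2.36  0.2   0.11 -0.68] [441.3  62.1   9.9] jaw -12.2 [-0.029  0.001] gap 38.3
34.95 [441.29124409  62.090176     9.90279578] [-2.4303382  -1.95998107  0.03431274] 38.256591742770084
[461.50540589 134.35772201 152.40306204]
```

View pics/w11.png

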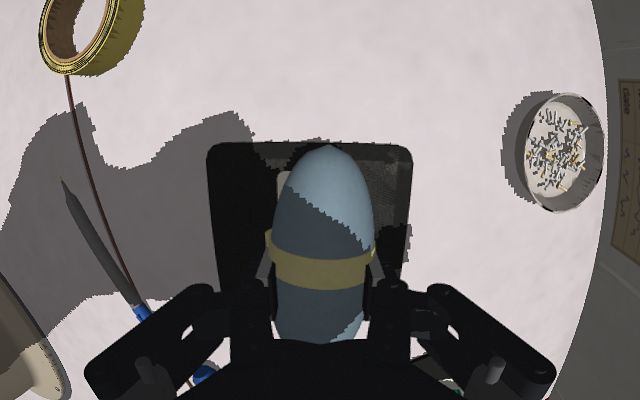

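Gap 38.3 mm matches the stated 38. Lifting and carrying to the long mat: target TCP (486.5,261), jaw about 5.4°.

>>> carry_out([
  {"dp": [0, 0, 0.01], "spin": 0},
  {"dp": [0, 0, 0.03], "spin": 0},
  {"dp": [0, 0, 0.04], "spin": 0},
  {"dp": [0.01, 0.03, 0.02], "spin": 0},
  {"dp": [0.01, 0.04, 0], "spin": 6},
  {"dp": [0.01, 0.04, 0], "spin": 6},
  {"dp": [0.01, 0.04, 0], "spin": 5},
  {"dp": [0, 0.03, 0], "spin": 0},
  {"dp": [0, 0, 0], "spin": 0},
  {"dp": [0, 0, 0], "spin": 0},
])

```text
t: 36.25
tool_pos: [480.2, 245.4, 119.0]
ee_rot: [-2.11, -2.309, 0.039]
wrist_force: [-0.1, -0.1, -1.2]
finger_gap: 38.5
```

```bash
python3 st.py; python3 look.py w12
```

```text
36.25 [-0.43  0.55 -0.2   2.09  0.2   0.54 -0.69] [480.2 245.4 119. ] jaw 5.1 [-0.026 -0.009] gap 38.5
36.25 [480.2006717  245.3791455  119.04792014] [-2.11031426 -2.30912274  0.03860618] 38.519683488182
[477.41683184 320.51619549 261.40783423]
```

View pics/w12.png

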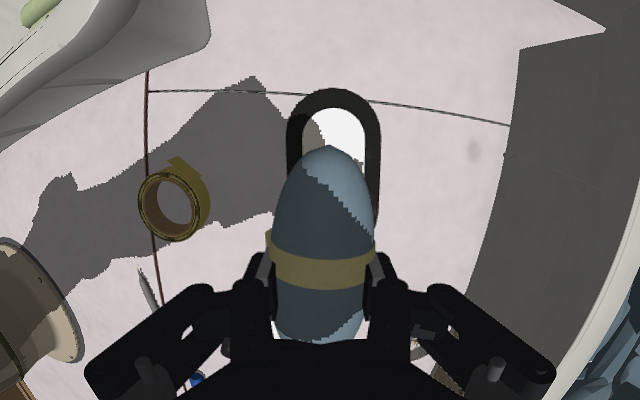

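>>> carry_out([
  {"dp": [0.003, 0.01, -0.01], "spin": 0},
  {"dp": [0.003, 0.0055, -0.02], "spin": 0},
  {"dp": [0, 0, -0.02], "spin": 0},
  {"dp": [0, 0, -0.02], "spin": 0},
  {"dp": [0, 0, -0.01], "spin": 0},
  {"dp": [0, 0, 0], "spin": 0},
  {"dp": [0, 0, 0], "spin": 0},
])

```text
t: 37.17
tool_pos: [486.7, 259.6, 31.7]
ee_rot: [-2.114, -2.305, 0.043]
wrist_force: [0.6, -1.3, -0.4]
finger_gap: 38.4
```

```bash
python3 st.py; python3 look.py w13
```

```text
37.17 [-0.49  0.7  -0.15  2.11  0.24  0.37 -0.74] [486.7 259.6  31.7] jaw 4.9 [-0.029 -0.011] gap 38.4
37.175 [486.68647288 259.60158061  31.657122  ] [-2.11435518 -2.30495712  0.04345558] 38.404622514964935
[484.49216256 335.06924523 173.86894375]
```

View pics/w13.png

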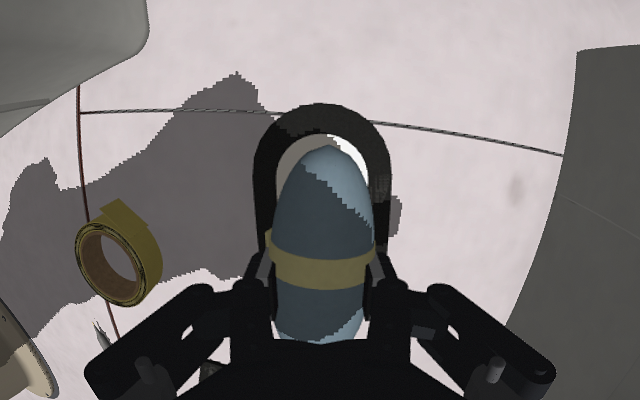

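>>> carry_out([
  {"dp": [0, 0.0015, -0.006], "spin": 0.6},
  {"dp": [0, 0, -0.006], "spin": 0},
  {"dp": [0, 0, -0.005], "spin": 0},
  {"dp": [0, 0, -0.002], "spin": 0},
  {"dp": [0, 0, 0], "spin": 0},
  {"dp": [0, 0, 0], "spin": 0},
])

```text
t: 37.98
tool_pos: [487.4, 261.6, 12.7]
ee_rot: [-2.102, -2.317, 0.04]
wrist_force: [1.0, -0.2, -0.6]
finger_gap: 38.1
```

```bash
python3 st.py
```

```text
37.98 [-0.5   0.74 -0.13  2.11  0.25  0.33 -0.75] [487.4 261.6  12.7] jaw 5.6 [-0.026 -0.01 ] gap 38.1
```

>>> carry_out([
  {"dp": [-0.001, -0.0005, -0.0015], "spin": 0},
  {"dp": [0, 0, -0.001], "spin": 0},
  {"dp": [0, 0, 0], "spin": 0},
])

```text
t: 38.35
tool_pos: [486.5, 261.0, 10.3]
ee_rot: [-2.103, -2.317, 0.039]
wrist_force: [-0.4, 0.9, -0.2]
finger_gap: 38.5
```

>>> carry_out([
  {"dp": [0, 0, 0], "spin": 0},
  {"dp": [0, 0, 0], "spin": 0},
  {"dp": [0, 0, 0], "spin": 0},
  {"dp": [0, 0, 0], "spin": 0},
  {"dp": [0, 0, 0.01], "spin": 0},
  {"dp": [0, 0, 0.03], "spin": 0},
  {"dp": [0, 0, 0.05], "spin": 0},
  {"dp": [0, -0.02, 0.05], "spin": 0},
  {"dp": [0, -0.04, 0.05], "spin": 0},
  {"dp": [0, 0, 0], "spin": 0},
], claw=1)

```text
t: 39.6
tool_pos: [485.8, 201.0, 207.0]
ee_rot: [-2.102, -2.32, 0.037]
wrist_force: [0.4, 0.6, 0.8]
finger_gap: 85.0
```

```bash
python3 st.py; python3 look.py w14; python3 - <<'E'
from meas import *
im,i,s=load("w14");u=proj("wrist",(486.6,261,24),i)
P,c=blob(pairmask(im),u,i,24);print(u,"pair",rect(P))
d=((im.max(2)<70)*255).astype(np.uint8)
v=proj("wrist",(453,261,4),i);print(v,"mat",rect(blob(d,v,i,4)[0]))
v=proj("wrist",(395,110,4),i);print(v,"sq",rect(blob(d,v,i,4)[0]))
E
```

```text
39.6 [-0.31  0.42 -0.26  2.05  0.15  0.72 -0.57] [485.8 201.  207. ] jaw 5.6 [-0.024 -0.01 ] gap 85.0
39.6 [485.84082336 201.03997022 207.00627654] [-2.10193544 -2.31977903  0.03743228] 85.0097429451922
[482.10042091 276.27763063 349.28865283]
(np.float64(330.4909545287384), np.float64(119.78021961433937)) pair [486.5 261.3 117.1  50.9  95.4]
(np.float64(300.0742555082643), np.float64(115.99819181072122)) mat [486.9 261.4 147.4  80.2  96. ]
(np.float64(244.48838040096035), np.float64(235.36688408506845)) sq [ -34.2 -320.6 2529.6  872.7   17.9]
```

View pics/w14.png

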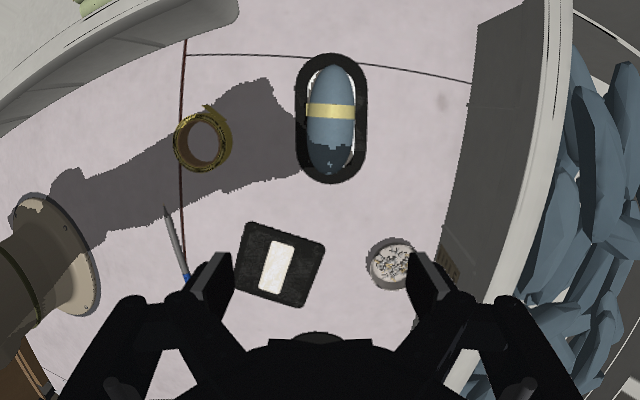

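The pair is over the long mat's shape, at (331,118), within 0.5 mm and 0.6°. The square mat with its white oblong is clear at (277,267). Measuring the oblong next.

```bash
python3 - <<'E'
from meas import *
im,i,s=load("w14")
w=((im.min(2)>185)*255).astype(np.uint8);d=((im.max(2)<90)*255).astype(np.uint8)
print("oblong",rect(blob(w,(277,267),i,4)[0]))
print("sq",rect(blob(d,(252,260),i,4)[0]))
E
cat > desc2.py <<'E'
from plan import *
s=manip.observe();q=np.array(s["joints"]);P=fk(q,p)[0];off=P-s["tool_pos"];j=jawof(R.from_rotvec(s["ee_rot"]))
def leg(q,T,jaw,jc,txt):
    P=fk(q,p)[0];q=go(q,np.array(T)+off-P,jaw-jc,10);Pr,r=fk(q,p);print(txt,q.round(2),(Pr-off-T).round(1),r.as_matrix()[:2,2].round(3));return q
q=leg(q,(442,-250,200),j,j,"a");q=leg(q,(441,-280,200),11.7,j,"spin");q=leg(q,(441,-280,80),0,0,"z80");q=leg(q,(441,-280,8),0,0,"z8")
q=leg(q,(441,-280,120),0,0,"up");q=leg(q,(445,-100,150),-12.5,11.7,"mv");q=leg(q,(436,69,150),0,0,"mv2")
for z in(100,60,40,20,9):q=leg(q,(436,69,z),0,0,str(z))
E
python3 desc2.py
```

```text
oblong [436.2  67.9  75.9  29.3  77.2]
sq [ -46.  -284.3 2529.6  949.2   17.9]
a [ 0.53  0.4  -0.21  2.1   0.16  0.68  0.32] [ 0.  0. -0.] [-0.027 -0.007]
spin [ 0.6   0.41 -0.23  2.07  0.18  0.69  0.45] [-0.  0. -0.] [-0.026 -0.01 ]
z80 [ 0.53  0.6  -0.15  2.16  0.26  0.42  0.37] [-0.  0. -0.] [-0.026 -0.01 ]
z8 [ 0.48  0.72 -0.08  2.19  0.3   0.26  0.34] [-0.  0.  0.] [-0.026 -0.01 ]
up [ 0.56  0.53 -0.18  2.14  0.24  0.51  0.39] [-0.  0. -0.] [-0.026 -0.01 ]
mv [ 0.15  0.42 -0.07  2.24  0.07  0.5  -0.19] [-0.  0. -0.] [-0.028  0.002]
mv2 [-0.22  0.41 -0.06  2.27  0.04  0.49 -0.53] [-0. -0. -0.] [-0.028  0.002]
100 [-0.23  0.5  -0.05  2.31  0.05  0.35 -0.53] [0. 0. 0.] [-0.028  0.002]
60 [-0.24  0.58 -0.03  2.33  0.05  0.25 -0.54] [ 0.  0. -0.] [-0.028  0.002]
40 [-0.24  0.63 -0.03  2.34  0.06  0.2  -0.54] [0. 0. 0.] [-0.028  0.002]
20 [-0.25  0.67 -0.02  2.35  0.06  0.15 -0.54] [-0.  0. -0.] [-0.028  0.002]
9 [-0.25  0.69 -0.02  2.35  0.06  0.12 -0.54] [0. 0. 0.] [-0.028  0.002]
```

The plan is feasible. Going to the spare mat.

>>> carry_out([
  {"dp": [-0.005, -0.055, 0], "spin": 0},
  {"dp": [-0.005, -0.055, 0], "spin": 0},
  {"dp": [-0.005, -0.055, 0], "spin": 0},
  {"dp": [-0.005, -0.055, 0], "spin": 0},
  {"dp": [-0.005, -0.055, 0], "spin": 0},
  {"dp": [-0.005, -0.055, 0], "spin": 3},
  {"dp": [-0.005, -0.055, 0], "spin": 3},
  {"dp": [0, -0.04, 0], "spin": 0},
  {"dp": [0, 0, 0], "spin": 0},
  {"dp": [0, 0, 0], "spin": 0},
], claw=0.65)

```text
t: 40.9
tool_pos: [446.8, -223.7, 196.6]
ee_rot: [-1.943, -2.436, 0.041]
wrist_force: [-0.4, 0.3, -0.8]
finger_gap: 55.7
```

```bash
python3 st.py; python3 look.py w15; python3 - <<'E'
from meas import *
im,i,s=load("w15");g,d,b,h=masks(im);g=cv2.morphologyEx(g,cv2.MORPH_CLOSE,np.ones((5,5)))
u=proj("wrist",(441,-280,17),i);P=blob(g,u,i,17)[0];print(u,"half",rect(P),"z10",rect(blob(g,u,i,10)[0]))
E
```

```text
40.9 [ 0.52  0.4  -0.24  2.11  0.17  0.68  0.38] [ 446.8 -223.7  196.6] jaw 12.8 [-0.036 -0.005] gap 55.7
40.9 [ 446.82471662 -223.70006158  196.55801358] [-1.94334378 -2.43633397  0.04055595] 55.74411711835522
[ 435.44621332 -150.74167548  339.65132428]
(np.float64(309.244131148445), np.float64(224.43941099845)) half [ 441.5 -279.7   75.2   27.8  102.6] z10 [ 441.6 -282.5   76.8   28.4  102.6]
```

View pics/w15.png

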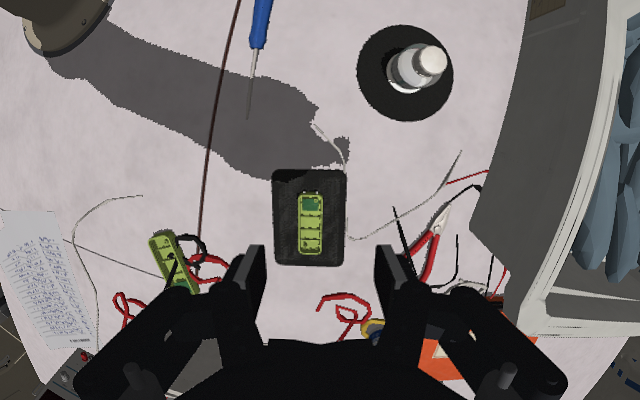

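>>> carry_out([
  {"dp": [-0.003, -0.03, -0.02], "spin": 0},
  {"dp": [-0.002, -0.026, -0.03], "spin": 0},
  {"dp": [0, 0, -0.03], "spin": 0},
  {"dp": [0, 0, -0.03], "spin": 0},
  {"dp": [0, 0, -0.03], "spin": 0},
  {"dp": [0, 0, -0.015], "spin": 0},
  {"dp": [0, 0, 0], "spin": 0},
  {"dp": [0, 0, 0], "spin": 0},
])

```text
t: 41.95
tool_pos: [447.3, -269.8, 37.9]
ee_rot: [-1.921, -2.455, 0.035]
wrist_force: [-1.0, -1.1, 0.4]
finger_gap: 55.8
```

```bash
python3 st.py
```

```text
41.95 [ 0.51  0.68 -0.13  2.18  0.29  0.33  0.38] [ 447.3 -269.8   37.9] jaw 13.9 [-0.032 -0.003] gap 55.8
```

>>> carry_out([
  {"dp": [-0.0065, -0.0105, 0], "spin": -1.2},
  {"dp": [0, 0, -0.007], "spin": 0},
  {"dp": [0, 0, -0.007], "spin": 0},
  {"dp": [0, 0, 0], "spin": 0},
  {"dp": [0, 0, 0], "spin": 0},
])

```text
t: 42.58
tool_pos: [441.0, -282.1, 25.0]
ee_rot: [-1.953, -2.435, 0.033]
wrist_force: [0.2, 0.2, -0.3]
finger_gap: 55.6
```

```bash
python3 st.py
```

```text
42.58 [ 0.53  0.7  -0.11  2.18  0.3   0.3   0.37] [ 441.  -282.1   25. ] jaw 12.5 [-0.029 -0.004] gap 55.6
```

>>> carry_out([
  {"dp": [0, 0.0015, -0.006], "spin": 0},
  {"dp": [0, 0, -0.006], "spin": 0},
  {"dp": [0, 0, -0.003], "spin": 0},
  {"dp": [0, 0, 0], "spin": 0},
  {"dp": [0, 0, 0], "spin": 0},
])

```text
t: 43.2
tool_pos: [441.2, -280.1, 8.7]
ee_rot: [-1.952, -2.435, 0.033]
wrist_force: [0.4, -0.5, 0.4]
finger_gap: 55.4
```

```bash
python3 st.py
```

```text
43.2 [ 0.51  0.73 -0.09  2.19  0.3   0.26  0.36] [ 441.2 -280.1    8.7] jaw 12.6 [-0.029 -0.004] gap 55.4
```

>>> carry_out([
  {"dp": [0, 0, 0], "spin": 0},
  {"dp": [0, 0, 0], "spin": 0},
  {"dp": [0, 0, 0], "spin": 0},
  {"dp": [0, 0, 0], "spin": 0},
  {"dp": [0, 0, 0], "spin": 0},
], claw=0, force=25)

```text
t: 43.82
tool_pos: [441.3, -280.4, 9.3]
ee_rot: [-1.953, -2.435, 0.033]
wrist_force: [0.3, -0.4, 0.1]
finger_gap: 26.4
```

>>> carry_out([
  {"dp": [0, 0, 0.015], "spin": 0},
  {"dp": [0, 0, 0.03], "spin": 0},
  {"dp": [0, 0, 0.04], "spin": 0},
  {"dp": [0, 0, 0.05], "spin": 0},
  {"dp": [0.0, 0.04, 0.03], "spin": -5},
  {"dp": [0.0, 0.05, 0], "spin": -8},
  {"dp": [0, 0.05, 0], "spin": -8},
  {"dp": [0, 0.05, 0], "spin": -4},
  {"dp": [0, 0.05, 0], "spin": 0},
  {"dp": [0, 0.03, 0], "spin": 0},
])

```text
t: 45.08
tool_pos: [439.3, -4.9, 188.7]
ee_rot: [-2.456, -1.93, 0.015]
wrist_force: [1.2, -0.2, -0.4]
finger_gap: 26.1
```

```bash
python3 st.py
```

```text
45.08 [ 0.    0.34 -0.15  2.26  0.07  0.57 -0.43] [439.3  -4.9 188.7] jaw -13.7 [-0.019  0.008] gap 26.1
```

```bash
cat > desc3.py <<'E'
from plan import *
s=manip.observe();q=np.array(s["joints"]);P=fk(q,p)[0];off=P-s["tool_pos"];j=jawof(R.from_rotvec(s["ee_rot"]))
first=True
for z in(180,100,60,40,30,20,14,9):
    P=fk(q,p)[0];T=np.array((436,68.3,z));q=go(q,T+off-P,-12.6-j if first else 0,12);first=False;Pr,r=fk(q,p);print(z,q.round(2),(Pr-off-T).round(1),r.as_matrix()[:2,2].round(3))
E
python3 desc3.py
```

```text
180 [-0.16  0.36 -0.15  2.26  0.08  0.55 -0.59] [ 0.  0. -0.] [-0.018  0.01 ]
100 [-0.2   0.51 -0.11  2.33  0.12  0.33 -0.62] [-0.  0. -0.] [-0.018  0.01 ]
60 [-0.22  0.59 -0.08  2.35  0.13  0.23 -0.63] [-0. -0.  0.] [-0.018  0.01 ]
40 [-0.23  0.63 -0.06  2.36  0.14  0.17 -0.64] [-0. -0.  0.] [-0.018  0.01 ]
30 [-0.23  0.65 -0.06  2.36  0.14  0.15 -0.64] [-0.  0. -0.] [-0.018  0.01 ]
20 [-0.24  0.67 -0.05  2.36  0.14  0.12 -0.64] [0. 0. 0.] [-0.018  0.01 ]
14 [-0.23  0.69 -0.06  2.37  0.24  0.11 -0.74] [ 0. -0.  0.] [-0.018  0.01 ]
9 [-0.2   0.7  -0.11  2.37  0.53  0.11 -1.03] [0. 0. 0.] [-0.018  0.01 ]
```

>>> carry_out([
  {"dp": [-0.002, 0.03, -0.01], "spin": 1},
  {"dp": [-0.001, 0.03, -0.02], "spin": 0},
  {"dp": [0, 0.01, -0.02], "spin": 0},
  {"dp": [0, 0, -0.02], "spin": 0},
  {"dp": [0, 0, 0], "spin": 0},
  {"dp": [0, 0, 0], "spin": 0},
])

```text
t: 45.82
tool_pos: [436.1, 70.8, 123.0]
ee_rot: [-2.434, -1.961, 0.005]
wrist_force: [0.3, 0.2, -0.8]
finger_gap: 26.4
```

```bash
python3 st.py; python3 desc3.py; python3 look.py w16
```

```text
45.83 [-0.19  0.46 -0.13  2.32  0.11  0.38 -0.62] [436.1  70.8 123. ] jaw -12.3 [-0.012  0.01 ] gap 26.4
180 [-0.15  0.36 -0.16  2.27  0.08  0.53 -0.59] [ 0.  0. -0.] [-0.011  0.012]
100 [-0.2   0.5  -0.11  2.34  0.13  0.31 -0.63] [0. 0. 0.] [-0.011  0.012]
60 [-0.22  0.59 -0.08  2.36  0.14  0.21 -0.64] [ 0.  0. -0.] [-0.011  0.012]
40 [-0.23  0.63 -0.06  2.37  0.15  0.16 -0.65] [0. 0. 0.] [-0.011  0.012]
30 [-0.24  0.65 -0.05  2.37  0.15  0.13 -0.65] [0. 0. 0.] [-0.011  0.012]
20 [-0.22  0.67 -0.08  2.38  0.35  0.11 -0.85] [ 0. -0.  0.] [-0.011  0.012]
14 [-0.19  0.69 -0.12  2.38  0.64  0.11 -1.14] [ 0. -0.  0.] [-0.011  0.012]
9 [-0.17  0.7  -0.14  2.38  0.81  0.11 -1.31] [ 0. -0.  0.] [-0.011  0.012]
45.825 [436.12454844  70.84297239 123.04289045] [-2.43410088 -1.96113986  0.00504355] 26.365440051655835
[454.04841577 141.79850593 266.50847413]
```

View pics/w16.png

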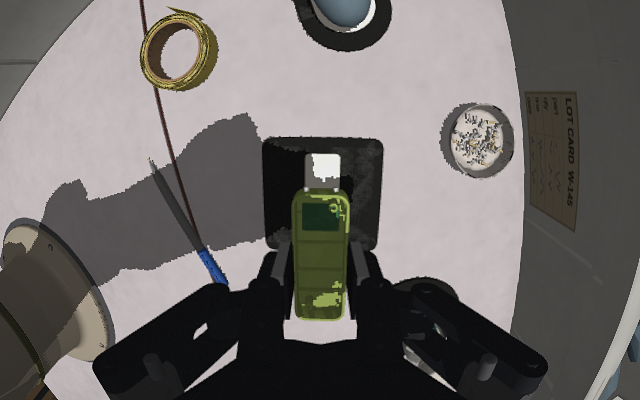

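The part is held well. The descent would ride the j6 limit, so I'll do one more elbow-swing loop first; there's plenty of time.

>>> carry_out([
  {"dp": [0.005, 0, 0.055], "spin": 0},
  {"dp": [0.005, 0, 0.055], "spin": 0},
  {"dp": [0, 0, 0.055], "spin": 0},
  {"dp": [0, 0, 0.055], "spin": 0},
  {"dp": [0, 0, 0.055], "spin": 0},
  {"dp": [0, 0, 0], "spin": -10},
  {"dp": [0, 0, 0], "spin": -10},
  {"dp": [0, 0, 0], "spin": -10},
  {"dp": [0, 0, 0], "spin": -10},
  {"dp": [0, 0, 0], "spin": -10},
])

```text
t: 47.12
tool_pos: [441.3, 66.6, 418.6]
ee_rot: [-3.053, -0.699, -0.025]
wrist_force: [0.4, -0.4, 0.2]
finger_gap: 25.8
```

>>> carry_out([
  {"dp": [0, 0, 0], "spin": -10},
  {"dp": [0, 0, 0], "spin": -10},
  {"dp": [0, 0, 0], "spin": -10},
  {"dp": [0, 0, 0], "spin": -10},
  {"dp": [0, 0, -0.05], "spin": 0},
  {"dp": [0, 0, -0.05], "spin": 0},
  {"dp": [0, 0, -0.05], "spin": 0},
  {"dp": [0, 0, -0.05], "spin": 0},
  {"dp": [0, 0, -0.05], "spin": 0},
  {"dp": [0, 0, 0], "spin": 10},
])

```text
t: 48.38
tool_pos: [438.1, 63.2, 173.1]
ee_rot: [-3.124, 0.161, -0.052]
wrist_force: [0.2, 0.1, -0.1]
finger_gap: 26.1
```

>>> carry_out([
  {"dp": [0, 0, 0], "spin": 10},
  {"dp": [0, 0, 0], "spin": 10},
  {"dp": [0, 0, 0], "spin": 10},
  {"dp": [0, 0, 0], "spin": 10},
  {"dp": [0, 0, 0], "spin": 10},
  {"dp": [0, 0, 0], "spin": 10},
  {"dp": [0, 0, 0], "spin": 10},
  {"dp": [0, 0, 0], "spin": 10},
  {"dp": [0, 0, 0], "spin": 0},
])

```text
t: 49.5
tool_pos: [439.1, 58.8, 180.2]
ee_rot: [-2.45, -1.926, -0.037]
wrist_force: [-0.5, 0.0, 0.1]
finger_gap: 25.9
```

```bash
python3 st.py; python3 desc3.py; python3 look.py w17
```

```text
49.5 [ 0.22  0.4  -0.61  2.25  0.36  0.57 -0.89] [439.1  58.8 180.2] jaw -13.7 [0.003 0.034] gap 25.9
180 [ 0.21  0.4  -0.61  2.26  0.37  0.57 -0.9 ] [-0. -0.  0.] [0.006 0.034]
100 [ 0.06  0.53 -0.43  2.33  0.53  0.36 -1.04] [ 0. -0.  0.] [0.006 0.034]
60 [-0.03  0.59 -0.31  2.35  0.61  0.25 -1.1 ] [ 0. -0.  0.] [0.006 0.034]
40 [-0.08  0.63 -0.25  2.36  0.63  0.19 -1.12] [0. 0. 0.] [0.006 0.034]
30 [-0.1   0.65 -0.21  2.36  0.65  0.16 -1.13] [-0. -0. -0.] [0.006 0.034]
20 [-0.13  0.67 -0.18  2.37  0.66  0.13 -1.14] [ 0. -0. -0.] [0.006 0.034]
14 [-0.14  0.68 -0.16  2.37  0.66  0.11 -1.14] [-0.  0.  0.] [0.006 0.034]
9 [-0.13  0.69 -0.18  2.37  0.81  0.11 -1.29] [ 0. -0.  0.] [0.006 0.034]
49.5 [439.10319416  58.75320347 180.24660504] [-2.44994205 -1.92574314 -0.03707336] 25.947065460058298
[456.55388497 125.78225502 325.6551923 ]
```

View pics/w17.png

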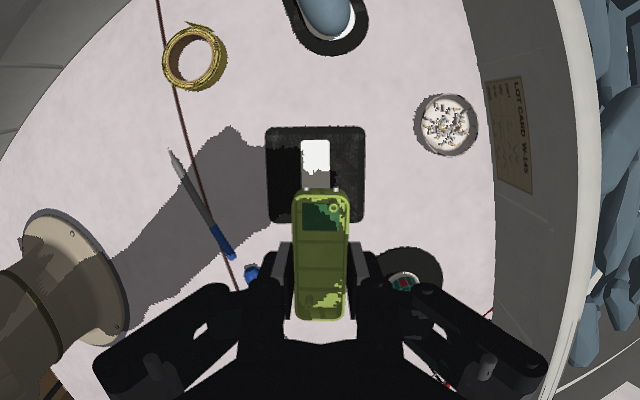

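>>> carry_out([
  {"dp": [-0.003, 0.0095, -0.01], "spin": 1},
  {"dp": [0, 0, -0.03], "spin": 0},
  {"dp": [0, 0, -0.03], "spin": 0},
  {"dp": [0, 0, -0.03], "spin": 0},
  {"dp": [0, 0, -0.02], "spin": 0},
  {"dp": [0, 0, -0.01], "spin": 0},
  {"dp": [0, 0, 0], "spin": 0},
  {"dp": [0, 0, 0], "spin": 0},
])

```text
t: 50.55
tool_pos: [433.9, 73.5, 45.5]
ee_rot: [-2.445, -1.933, -0.038]
wrist_force: [1.4, -0.9, 0.3]
finger_gap: 25.9
```

```bash
python3 st.py; python3 desc3.py|tail -5
```

```text
50.55 [-0.1   0.62 -0.24  2.38  0.68  0.18 -1.21] [433.9  73.5  45.5] jaw -13.3 [0.004 0.034] gap 25.9
40 [-0.1   0.64 -0.24  2.38  0.71  0.17 -1.21] [0. 0. 0.] [0.007 0.034]
30 [-0.12  0.65 -0.2   2.38  0.72  0.13 -1.22] [0. 0. 0.] [0.007 0.034]
20 [-0.13  0.68 -0.18  2.39  0.83  0.11 -1.33] [ 0. -0.  0.] [0.007 0.034]
14 [-0.12  0.69 -0.2   2.39  1.    0.11 -1.49] [ 0. -0.  0.] [0.007 0.034]
9 [-0.12  0.7  -0.2   2.39  1.13  0.11 -1.62] [ 0. -0.  0.] [0.007 0.034]
```

>>> carry_out([
  {"dp": [0.002, -0.005, 0], "spin": 0.8},
  {"dp": [0, 0, -0.006], "spin": 0},
  {"dp": [0, 0, -0.006], "spin": 0},
  {"dp": [0, 0, 0], "spin": 0},
  {"dp": [0, 0, 0], "spin": 0},
])

```text
t: 51.18
tool_pos: [436.7, 67.9, 33.7]
ee_rot: [-2.433, -1.949, -0.041]
wrist_force: [0.9, -0.0, -0.1]
finger_gap: 26.2
```

```bash
python3 st.py; python3 look.py w18
```

```text
51.17 [-0.11  0.65 -0.21  2.38  0.73  0.14 -1.22] [436.7  67.9  33.7] jaw -12.6 [0.006 0.035] gap 26.2
51.175 [436.73970618  67.87832939  33.71994743] [-2.43348708 -1.94882941 -0.04066134] 26.178256354437245
[452.52277402 135.17054105 179.1851394 ]
```

View pics/w18.png

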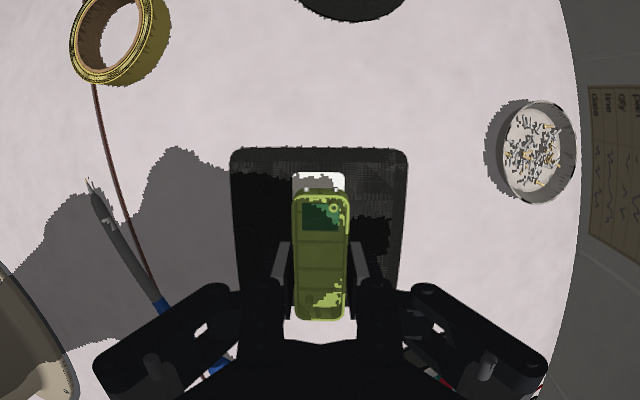

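The part is lined up over the oblong, whose white end shows at (318,180). Going on down in small steps.

>>> carry_out([
  {"dp": [-0.0005, 0.0005, -0.005], "spin": 0},
  {"dp": [0, 0, -0.005], "spin": 0},
  {"dp": [0, 0, -0.004], "spin": 0},
  {"dp": [0, 0, 0], "spin": 0},
  {"dp": [0, 0, 0], "spin": 0},
])

```text
t: 51.85
tool_pos: [436.1, 68.9, 18.8]
ee_rot: [-2.433, -1.949, -0.041]
wrist_force: [-0.1, 0.4, -0.2]
finger_gap: 26.3
```

```bash
python3 st.py
```

```text
51.85 [-0.13  0.68 -0.19  2.39  0.95  0.11 -1.44] [436.1  68.9  18.8] jaw -12.6 [0.006 0.036] gap 26.3
```

>>> carry_out([
  {"dp": [0, -0.0005, -0.003], "spin": 0},
  {"dp": [0, 0, -0.003], "spin": 0},
  {"dp": [0, 0, -0.002], "spin": 0},
  {"dp": [0, 0, 0], "spin": 0},
  {"dp": [0, 0, 0], "spin": 0},
])

```text
t: 52.48
tool_pos: [436.4, 68.5, 11.3]
ee_rot: [-2.433, -1.949, -0.043]
wrist_force: [0.3, -1.4, -1.1]
finger_gap: 26.3
```

```bash
python3 st.py;python3 -c "
from plant import manip;s=manip.observe();print(s['wrist_force'],s['joints'])"
```

```text
52.48 [-0.12  0.7  -0.21  2.39  1.15  0.11 -1.65] [436.4  68.5  11.3] jaw -12.6 [0.006 0.036] gap 26.3
[ 0.34317646 -1.38160137 -1.10255655] [-0.11605588  0.69904647 -0.20725816  2.39268535  1.1541826   0.10942542
 -1.64590082]
```

>>> carry_out([
  {"dp": [-0.0003, -0.0003, -0.0012], "spin": 0},
  {"dp": [0, 0, 0], "spin": 0},
])

```text
t: 52.72
tool_pos: [436.3, 68.3, 10.3]
ee_rot: [-2.433, -1.949, -0.044]
wrist_force: [1.0, 0.1, 1.6]
finger_gap: 26.1
```

>>> carry_out([
  {"dp": [0, 0, 0], "spin": 0},
  {"dp": [0, 0, 0], "spin": 0},
  {"dp": [0, 0, 0], "spin": 0},
  {"dp": [0, 0, 0], "spin": 0},
  {"dp": [0, 0, 0.01], "spin": 0},
  {"dp": [0, 0, 0.02], "spin": 0},
  {"dp": [0, 0, 0.03], "spin": 0},
  {"dp": [0.01, -0.02, 0.05], "spin": 0},
  {"dp": [0.01, -0.02, 0.05], "spin": 0},
  {"dp": [0, 0, 0], "spin": 0},
], claw=0.65)

```text
t: 53.98
tool_pos: [454.9, 27.2, 174.5]
ee_rot: [-2.429, -1.949, -0.037]
wrist_force: [0.7, -0.8, -0.1]
finger_gap: 55.9
```

```bash
python3 st.py; python3 look.py w19; python3 - <<'E'
from meas import *
im,i,s=load("w19");g,d,b,h=masks(im);g=cv2.morphologyEx(g,cv2.MORPH_CLOSE,np.ones((5,5)))
u=proj("wrist",(436,68,17),i);P=blob(g,u,i,17)[0];print(u,"half",rect(P),"z10",rect(blob(g,u,i,10)[0]))
d=((im.max(2)<70)*255).astype(np.uint8)
v=proj("wrist",(403,75,4),i);print(v,"sq",rect(blob(d,v,i,4)[0]))
c=cv2.resize(im[120:320,200:420],None,fx=2.8,fy=2.8,interpolation=cv2.INTER_CUBIC);cv2.imwrite("pics/w19c.png",c)
E
```

```text
53.98 [ 0.47  0.49 -0.86  2.22  0.57  0.65 -1.01] [454.9  27.2 174.5] jaw -12.5 [0.002 0.036] gap 55.9
53.975 [454.92361433  27.17157694 174.46245643] [-2.42905443 -1.94928361 -0.03704093] 55.93722326249124
[471.1227612   94.35583301 319.96341052]
(np.float64(292.56142466537807), np.float64(152.29977333975654)) half [437.3  67.4  71.9  28.   76.4] z10 [436.5  66.8  73.6  28.7  76.4]
(np.float64(261.41373397096856), np.float64(151.62969965669288)) sq [435.3  68.  105.2 104.9  76.7]
```

View pics/w19.png

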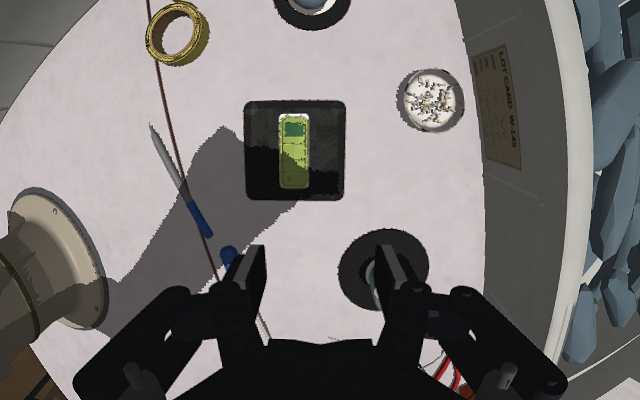

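View pics/w19c.png

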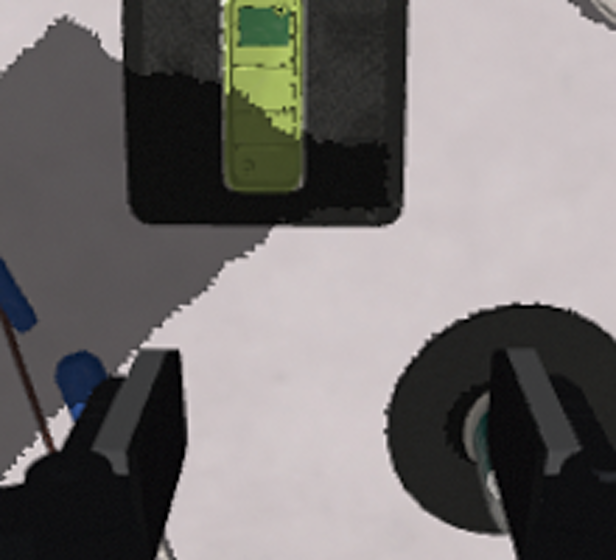

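The half housing sits over the oblong (within about 1.5 mm and 0.5°). I'll rise for a final overall view.

>>> carry_out([
  {"dp": [0.005, 0.01, 0.05], "spin": 0},
  {"dp": [0.005, 0.01, 0.05], "spin": 0},
  {"dp": [0.01, 0.01, 0.05], "spin": 0},
  {"dp": [0, 0.01, 0.02], "spin": 3},
  {"dp": [0, 0, 0], "spin": 0},
  {"dp": [0, 0, 0], "spin": 0},
])

```text
t: 54.78
tool_pos: [469.6, 69.9, 340.3]
ee_rot: [-2.366, -2.015, -0.017]
wrist_force: [-0.7, -0.7, -0.2]
finger_gap: 55.3
```

```bash
python3 look.py w20; python3 - <<'E'
from meas import *
im,i,s=load("w20")
d=((im.max(2)<70)*255).astype(np.uint8)
for n in("w1","w20"):
    m,ii,_=load(n);print(n)
    hsv=cv2.cvtColor(m,cv2.COLOR_BGR2HSV)
    y=cv2.inRange(hsv,(18,90,40),(34,255,255));y=cv2.morphologyEx(y,cv2.MORPH_CLOSE,np.ones((7,7)))
    bl=cv2.inRange(hsv,(105,140,40),(125,255,255))
    try:print("tape",rect(blob(y,proj("wrist",(344,226,12),ii),ii,12)[0]))
    except Exception as e:print(e)
    print("driver handle",rect(blob(bl,proj("wrist",(325,-40,10),ii),ii,10)[0]))
sc=cams.grab_frame("scene");cv2.imwrite("pics/scene20.png",cv2.resize(sc[150:270,180:460],None,fx=2.8,fy=2.8,interpolation=cv2.INTER_CUBIC))
u=proj("wrist",(505.6,-90,4),i);print(u)
E
```

```text
54.775 [469.60267687  69.94281167 340.31857885] [-2.3657315  -2.01517085 -0.01685357] 55.2943284847136
[483.69458421 138.37777932 485.41349454]
w1
tape [341.3 226.9  71.7  70.5 170.7]
driver handle [338.8 -61.2  87.7  19.6  94.1]
w20
tape [341.4 226.2  73.5  69.  158.8]
driver handle [336.4 -34.9  33.5  19.9  93.3]
(np.float64(358.83602976320014), np.float64(250.51855106380566))
```

View pics/w20.png

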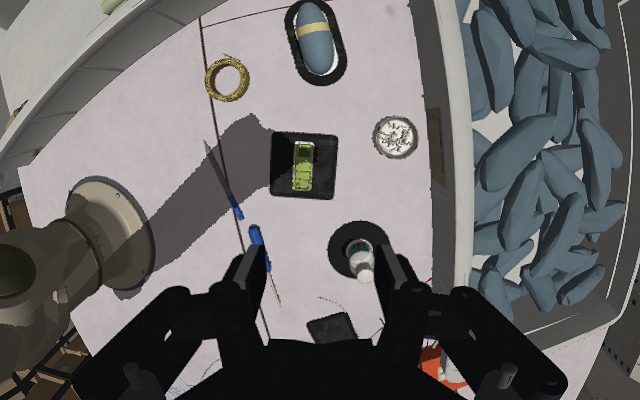

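View pics/scene20.png

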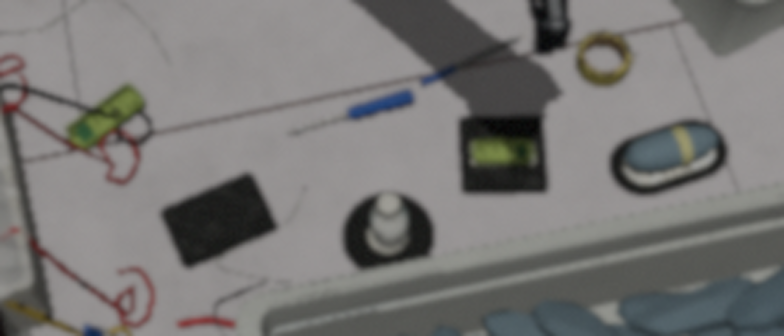

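The scene view shows all three things on their own mats, the spare empty at (218,219), and the screwdriver at (380,104) and tape at (604,58) where they were at the start. Handing in.

```bash
python3 -c "
from plant import ticket;print(ticket.finish_job())"
```

```text
the job is handed in; nothing more can be done
None
```

The job is done and handed in at about 55 s of the 112 s. I parked the half housing on the spare mat, then put the bottle on the round mat, the shell pair on the long mat and the half housing on the square mat.

My last checks in the camera images:

| Thing | Mat | Offset from the white shape | Angle off |
|---|---|---|---|
| Shell pair | long | about 0.5 mm | 0.6° |
| Half housing (open side up) | square | about 1–1.5 mm | about 0.5–1° |
| Bottle (upright) | round | about 1 mm | – |

- **Bottle:** its figure comes from one crop taken just after release. The last views only showed it still upright on its mat.
- **Spare mat and bystanders:** the spare mat is empty. The tape roll measured within 1 mm of its start. The screwdriver looked unmoved in the scene view, but a finger hid part of it in the last wrist view, so I could not re-measure it. The dish was only checked by eye.
- **Joint 6 at its limit:** at the square mat joint 6 sat on its lower limit, reading 0.106–0.109 rad against the stated 0.11, once on the first, abandoned descent and again while placing the half housing. I looped the arm through the air to swing the elbow clear, but could not avoid the limit entirely. The range rule might count this against the job.
- **Tool tilt:** the tool was tilted up to about 4° at times. The things still settled flat when released.

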